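Tip out the flip tray and sort full tins from empty ones

TASK

Lift the bar handle of the hinged flip tray until all the tins have slid down into the catch tray (tip them out, do not pick them out of the flip tray), then lower it gently until it lies flat again. After that move every tin out of the catch tray, feeling by its heft whether it is full (about 0.65 kg) or empty (about 0.14 kg): full tins go into the tote with the high slotted ends, empty ones into the tote that is low all round. Leave every tin lying flat, lid up, on the floor of its tote, and do not disturb the jar with the yellow cap or the glass beaker.

Things in the scene. Friction and masses are not known exactly. Their poses are not given: they have to be found in the camera images.
- station: the fixed metal tipping station, origin on the bench top under the middle of the hinge line; its x axis runs along the hinge line, +y points from the hinge to the catch tray, z up. The flip tray spans y = 0 to -165 mm, x = +-81 mm; the catch tray lies at +y. Pivot brackets 44 mm high stand at x = +-90 mm, y = -12 to +12 mm
- catch_mid (a point): middle of the catch tray's floor; axes as the station's. The tray spans x = +-83 mm and y = +-100 mm about it; its floor slopes gently (0.16 rad) down to +y, 35 mm above the bench at the hinge, 3 mm at the far end; a lip rises 8 to 9 mm above the floor on the two sides and the far end, so fingers over the lip must stay above it. Tins come to rest anywhere on it, often touching
- flip_tray (a joint): angle of the flip tray about its hinge, 0 = lying flat on its rests, positive = free edge lifted (stop at 1.0 rad). The tray (0.4 kg) is a steel tray open at the hinge end, inner width 155 mm, floor top 41 mm above the bench when flat, walls 18 mm above its floor on the other three sides. It falls shut when let go. Tins begin to slide at about 0.25 to 0.35 rad; the last may need 0.5 to 0.8 rad to be clear of the hinge edge (a 6 mm step down)
- tray_hinge (a point): middle of the hinge axis of the flip tray, 37 mm above the bench; the axis is the station's x axis; x, y, z axes are those of the flip tray (equal to the station's when flat)
- tray_handle (a point): middle of the flip tray's bar handle, a round bar 12 mm thick, 96 mm long, parallel to the hinge, 213 mm from the hinge axis on the -y side and 72 mm above the bench when the tray is flat; 48 mm of free room between bar and tray wall, at the middle of the bar; can be pinched from above and turns between the fingers
- tote_full: the tote for full tins: a fixed open metal tote whose two ends (at its -y and +y) are 52 mm high with a hand slot, sides 18 mm high; inside 120 mm (x) by 200 mm (y), floor 4 mm above the bench; origin on the bench under its centre, z up. Two or three tins fit side by side along y. It and the other tote stand in either of two places
- tote_empty: the tote for empty tins: a fixed open metal tote 18 mm high all round, without high ends; inside 120 mm (x) by 200 mm (y), floor 4 mm above the bench; origin on the bench under its centre, z up. Two or three tins fit side by side along y
- tin_1_mid (a point): centre (half-way up) of a flat round sealed tin with a press lid, 64 mm across, 33 mm high, its z axis up through the lid; some starts have three tins, some four; all look alike, but a full one weighs about 0.65 kg and an empty one about 0.14 kg (each up to 15 % off), and nothing but the weight tells which; each starts lid up in the flip tray
- tin_2_mid (a point): centre (half-way up) of a flat round sealed tin with a press lid, 64 mm across, 33 mm high, its z axis up through the lid; some starts have three tins, some four; all look alike, but a full one weighs about 0.65 kg and an empty one about 0.14 kg (each up to 15 % off), and nothing but the weight tells which; each starts lid up in the flip tray
- tin_3_mid (a point): centre (half-way up) of a flat round sealed tin with a press lid, 64 mm across, 33 mm high, its z axis up through the lid; some starts have three tins, some four; all look alike, but a full one weighs about 0.65 kg and an empty one about 0.14 kg (each up to 15 % off), and nothing but the weight tells which; each starts lid up in the flip tray
- tin_4_mid (a point): centre (half-way up) of a flat round sealed tin with a press lid, 64 mm across, 33 mm high, its z axis up through the lid; some starts have three tins, some four; all look alike, but a full one weighs about 0.65 kg and an empty one about 0.14 kg (each up to 15 % off), and nothing but the weight tells which; each starts lid up in the flip tray
- oil_jar: bystander: screw-cap jar with a yellow cap, 56 mm across, 90 mm high, origin at its foot; leave alone
- beaker: bystander: glass beaker, 70 mm across, 86 mm high, origin at its foot; leave alone
Not all that is in view belongs to the job. Leave any brown look-alike of the part that bears tin_1_mid alone.

How it is judged (in metres and radians):
On the way, in this order (a step that is already met when the one before it is completed fails the run):
1. the flip tray is lifted (over 0.25 rad) and no tin is left on it (value of joint flip_tray above 0.25 rad and (y of tin_1_mid in the frame of station above 0.025 m or y of tin_1_mid in the frame of station below -0.2 m or x of tin_1_mid in the frame of station above 0.115 m or x of tin_1_mid in the frame of station below -0.115 m) and (y of tin_2_mid in the frame of station above 0.025 m or y of tin_2_mid in the frame of station below -0.2 m or x of tin_2_mid in the frame of station above 0.115 m or x of tin_2_mid in the frame of station below -0.115 m) and (y of tin_3_mid in the frame of station above 0.025 m or y of tin_3_mid in the frame of station below -0.2 m or x of tin_3_mid in the frame of station above 0.115 m or x of tin_3_mid in the frame of station below -0.115 m) and (y of tin_4_mid in the frame of station above 0.025 m or y of tin_4_mid in the frame of station below -0.2 m or x of tin_4_mid in the frame of station above 0.115 m or x of tin_4_mid in the frame of station below -0.115 m)), for 0.2 s.
2. the flip tray is back down flat (value of joint flip_tray below 0.03 rad), for 0.2 s.
At the end, for the whole second after the job is handed in: The flip tray lies flat (under 0.03 rad); every tin rests lid up (within 0.2 rad) on a tote floor, centre within 40 mm (x) and 75 mm (y) of the tote centre, under 30 mm high; tins pressing over 3.5 N on the floor in the high-ended tote, lighter ones in the low tote (value of joint flip_tray below 0.03 rad and ((x of tin_1_mid in the frame of tote_full between -0.04 and 0.04 m and y of tin_1_mid in the frame of tote_full between -0.075 and 0.075 m and z of tin_1_mid in the frame of tote_full below 0.03 m and contact force between tin_1 and tote_full above 3.5 N) or (x of tin_1_mid in the frame of tote_empty between -0.04 and 0.04 m and y of tin_1_mid in the frame of tote_empty between -0.075 and 0.075 m and z of tin_1_mid in the frame of tote_empty below 0.03 m and contact force between tin_1 and tote_empty below 3.5 N)) and angle between each of tin_1_mid, tin_2_mid, tin_3_mid, tin_4_mid's own z axis and vertical below 0.2 rad and linear speed of each of tin_1, tin_2, tin_3, tin_4 below 0.02 m/s and ((x of tin_2_mid in the frame of tote_full between -0.04 and 0.04 m and y of tin_2_mid in the frame of tote_full between -0.075 and 0.075 m and z of tin_2_mid in the frame of tote_full below 0.03 m and contact force between tin_2 and tote_full above 3.5 N) or (x of tin_2_mid in the frame of tote_empty between -0.04 and 0.04 m and y of tin_2_mid in the frame of tote_empty between -0.075 and 0.075 m and z of tin_2_mid in the frame of tote_empty below 0.03 m and contact force between tin_2 and tote_empty below 3.5 N)) and ((x of tin_3_mid in the frame of tote_full between -0.04 and 0.04 m and y of tin_3_mid in the frame of tote_full between -0.075 and 0.075 m and z of tin_3_mid in the frame of tote_full below 0.03 m and contact force between tin_3 and tote_full above 3.5 N) or (x of tin_3_mid in the frame of tote_empty between -0.04 and 0.04 m and y of tin_3_mid in the frame of tote_empty between -0.075 and 0.075 m and z of tin_3_mid in the frame of tote_empty below 0.03 m and contact force between tin_3 and tote_empty below 3.5 N)) and ((x of tin_4_mid in the frame of tote_full between -0.04 and 0.04 m and y of tin_4_mid in the frame of tote_full between -0.075 and 0.075 m and z of tin_4_mid in the frame of tote_full below 0.03 m and contact force between tin_4 and tote_full above 3.5 N) or (x of tin_4_mid in the frame of tote_empty between -0.04 and 0.04 m and y of tin_4_mid in the frame of tote_empty between -0.075 and 0.075 m and z of tin_4_mid in the frame of tote_empty below 0.03 m and contact force between tin_4 and tote_empty below 3.5 N))); the robot touches nothing.
It fails at once if the flip tray drops or slams (falls faster than 1.5 rad/s) (velocity of joint flip_tray below -1.5 rad/s).
It fails at once if a tin is taken out of the flip tray by the fingers ((y of tin_1_mid in the frame of station between -0.16 and 0 m and x of tin_1_mid in the frame of station between -0.08 and 0.08 m and height (world z) of tin_1_mid below 0.085 m and contact force between the fingers and tin_1 above 2 N) or (y of tin_2_mid in the frame of station between -0.16 and 0 m and x of tin_2_mid in the frame of station between -0.08 and 0.08 m and height (world z) of tin_2_mid below 0.085 m and contact force between the fingers and tin_2 above 2 N) or (y of tin_3_mid in the frame of station between -0.16 and 0 m and x of tin_3_mid in the frame of station between -0.08 and 0.08 m and height (world z) of tin_3_mid below 0.085 m and contact force between the fingers and tin_3 above 2 N) or (y of tin_4_mid in the frame of station between -0.16 and 0 m and x of tin_4_mid in the frame of station between -0.08 and 0.08 m and height (world z) of tin_4_mid below 0.085 m and contact force between the fingers and tin_4 above 2 N)).
It fails at once if the jar or the beaker is moved more than 40 mm or knocked over (distance of any of oil_jar, beaker from where it was at the start of the episode above 0.04 m or angle between any of oil_jar, beaker's own z axis and vertical above 0.5 rad).
Of tin_1, tin_2, tin_3, tin_4 only 3 to 4 are there at a start; the rules pass over those that are not, and their reading is None.
At some moment in a run one of tin_1, tin_2, tin_3, tin_4 may be knocked a few centimetres aside while the robot is not near it.
It also fails if it takes over 210 s, if anything falls off the work surface, if the arm or the gripper's body presses on something with over 40 N, if the wrist force passes 120 N, or if a joint passes its speed limit or range.

ROBOT

A 7-joint arm with a two-finger parallel gripper is mounted at the origin on a cart in front of the work surface, level with it; the furniture and walls round the work are solid. World frame = base frame: x ahead of the robot, y to its left, z up, the work surface at z = 0. Lengths are in m, angles in degrees, forces in N, time in s.
With the tool pointing down it reaches from about 0.4 to 0.875 m from the base axis. Payload 6.5 kg.
Tool frame: the origin (TCP) lies midway between the tips of the shut fingers; the grasp point (between the pads) lies 19 mm behind it (manip.grip_depth is the distance from the TCP to the grasp point, in m); z points along the fingers, y is the line along which they close (so a half turn about z gives the same grasp; the last joint's range is limited). The gripper opens to 88 mm and grips with 3 to 60 N. Pads are 18 mm wide; open, the fingers measure 123 mm over their backs; the gripper's body (75 mm by 187 mm) begins 45 mm behind the grasp point.
Start: joints at [62.613, 30.733, -0.252, 88.115, 0.149, 61.152, -4.079], TCP at [0.26, -0.596, 0.239] pointing down, gripper open.
Joint ranges: [-154.64, 154.64], [-21.42, 123.67], [-72.66, 72.17], [13.99, 137.28], [-74.86, 254.86], [10.95, 109.41], [-158.01, 158.01]. Speed limits (degrees/s): [136.94, 136.94, 180, 180, 180, 180, 180].

INTERFACE

Orientations are given as [roll, pitch, yaw] about the fixed x, y, z axes, in that order (R = Rz(yaw) Ry(pitch) Rx(roll)).
In Python, from rig import status, eyes, hand_in, manip gives the robot as it stands. The module is installed in compiled form; this text tells all that it offers.
- The arm moves only by the tool apply_moves, never from a script. Its argument "commands" is a list of rows, each an object of numbers: "claw": the opening, from 0 (shut) to 1 (fully open); "x", "y", "z": the shift along the tool's x, y, z each as a share of 0.03 m, from -1 to 1; "ax", "ay", "az": the turn, a rotation vector about the tool's x, y, z each as a share of 360 degrees, from -1 to 1. A call has 1 to 20 rows; each row shifts and turns the commanded pose from where the row before left it, along the tool's axes as they then stand; what a row does not reach is not made up. A row lasts 1/10 s, in which the tool goes at most 50 mm and 8.59 degrees, less where a joint would pass 70% of its speed; a pose out of reach is approached as far as the arm can. A call with a number of a shift or a turn outside -1 to 1 is refused whole. A call with a gripper value outside its range is refused whole. The fingers move at their own pace and stop on an object; "grip_force" is the grip in N (left out, the last holds). Time passes only in rows, so rows that do not move let the fingers close. It gives the time, the measured TCP pose, the force, the opening and the grip force at its end, in the units of the state.
- status.sense(): the state, without advancing time (a new reading comes with each control period).
- eyes.camera(name): name is "scene" or "top" or "wrist"; returns (picture, depth): 384x512x3 uint8, red, green, blue; 384x512 float32, m along the optical axis (not along the pixel's ray), 0 where there is no reading.
- eyes.camera_model(name): a dict with "intrinsics" (3x3 intrinsics, pixels), "R" (3x3) and "t" (3): a world point X has camera coordinates R X + t; the wrist camera has in their place "hand_eye" (4x4, takes a point from camera to tool coordinates, whose origin is the TCP and whose axes are the flange's). Camera axes: x right, y down, z forward; pixel columns grow to the right and rows downward; lengths in m; the calibration is good to about 2 mm. A picture is of the moment at which its call begins: read the wrist's pose just before it. camera_model takes no time and is no camera call.
- hand_in(): hands the job in; it is judged then, once.
The state is a dict: "clock": time; "q": joint angles; "joint_vel": joint speeds; "joint_torque": joint torques, N m; "tcp_pos": TCP position; "tool_rot": TCP orientation; "ft_force": force on the tool from outside, world axes, zero at the start; "wrist_torque": the same for the moment, N m; "grip_width": finger opening in m; "grasp_force": force on a finger pad.
Only numpy, scipy, OpenCV 4.12 (cv2) and the standard library are available. Lean on these libraries where they do the work, as an engineer would, in place of code of your own. Each camera call takes 0.05 s, during which the arm holds its last target. There are 200 camera calls.

## Working session

There is one attempt and no reset: what is moved stays moved. The work goes in short steps, Python scripts to look and compute and a tool call to move; the robot and the scene stay as the last step left them, time stands still between calls to the robot, and variables do not carry over. Pictures are saved under pics/ and viewed, at most 14 in all, crops included, and the job is handed in when it is done.

Besides the shell and the picture viewer there is one more tool, called after "Request:" as a command line: name --argument value ..., lists and objects as JSON in quotes. apply_moves: Moves the arm, as the interface text tells. Its arguments: {"type":"object","properties":{"commands":{"type":"array"},"grip_force":{"type":"number"}},"required":["commands"]}

```bash
mkdir -p pics
cat > h.py <<'E'
import numpy as np, cv2
from rig import status, eyes, hand_in, manip
from scipy.spatial.transform import Rotation as Ro
def snap(n,f):
    s=status.sense(); p,d=eyes.camera(n)
    cv2.imwrite('pics/'+f+'.png',p[:,:,::-1]); np.savez('pics/'+f+'.npz',p=p,d=d,tp=s['tcp_pos'],tr=s['tool_rot'])
    return p,d,s
def cam(n,s=None):
    m=eyes.camera_model(n); K=np.array(m['intrinsics'])
    if n!='wrist': 
        R=np.array(m['R']);t=np.array(m['t']); return K,R.T,-R.T@t
    H=np.array(m['hand_eye']); Rt=Ro.from_euler('xyz',s['tool_rot'],degrees=True).as_matrix()
    return K,Rt@H[:3,:3],Rt@H[:3,3]+np.array(s['tcp_pos'])
def plane(C,uv,z):
    K,R,o=C; d=R@np.linalg.solve(K,[uv[0],uv[1],1]); return o+d*(z-o[2])/d[2]
def cloud(C,d):
    K,R,o=C; v,u=np.mgrid[:d.shape[0],:d.shape[1]]
    P=np.stack([(u-K[0,2])/K[0,0]*d,(v-K[1,2])/K[1,1]*d,d],-1)
    return P@R.T+o
E
python3 - <<'E'
from h import *
for n in ['top','scene']:
    p,d,s=snap(n,n+'0'); C=cam(n); print(n,C[2].round(3),C[1].round(2).tolist(),C[0].round(0).tolist())
print(s)
E
```

```text
top [ 0.52  -0.004  1.737] [[-0.02, -1.0, 0.05], [-1.0, 0.02, 0.01], [-0.01, -0.05, -1.0]] [[492.0, 0.0, 258.0], [0.0, 492.0, 180.0], [0.0, 0.0, 1.0]]
scene [-0.304  0.512  1.223] [[-0.5, -0.63, 0.59], [-0.86, 0.37, -0.34], [-0.0, -0.68, -0.73]] [[484.0, 0.0, 262.0], [0.0, 484.0, 194.0], [0.0, 0.0, 1.0]]
{'clock': 0.05, 'q': array([62.61198092, 30.77778514, -0.25604533, 88.16845387,  0.14908074,
       61.15017001, -4.0806745 ]), 'joint_vel': array([-0.02324684, -0.08996794, -0.06899459,  0.02204026, -0.08826854,
        0.02112441,  0.04140332]), 'joint_torque': array([ 3.85370266e-03, -5.72622550e+01,  9.95380618e-01, -2.52519017e+01,
       -5.63089864e-02,  1.33874238e-02,  7.26243479e-05]), 'tcp_pos': array([ 0.25994174, -0.59511716,  0.23785079]), 'tool_rot': array([-1.79904129e+02,  6.27471173e-03,  2.35994869e+01]), 'ft_force': array([ 0.17968251,  0.41297601, -0.83963717]), 'wrist_torque': array([-0.0085251 ,  0.00870411,  0.00972994]), 'grasp_force': 0.0, 'grip_width': 0.08822038480898656}
```

View pics/top0.png

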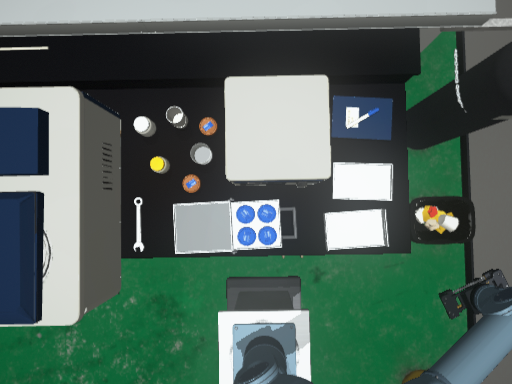

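View pics/scene0.png

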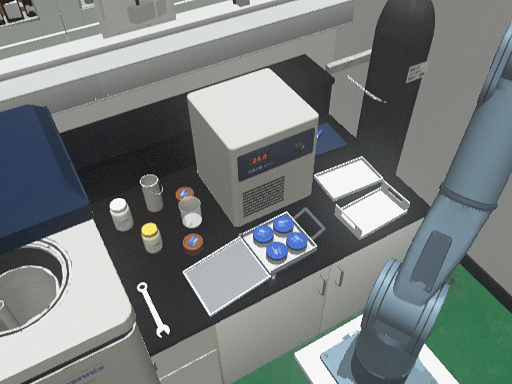

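The top view shows four blue tins around (257,224) in the white flip tray, the handle at (290,223) and the grey catch tray at (203,228). The totes are at (362,182) and (356,229), the jar at (159,164) and the beaker probably at (201,154). The brown look-alikes at (208,126) and (191,183) are to be left alone. The scene view suggests the nearer tote, at scene (372,208), has the high slotted ends. I'll confirm that in a crop and measure.

Run:
```python
from h import *
a=np.load('pics/top0.npz'); p,d=a['p'],a['d']; C=cam('top'); P=cloud(C,d)
b=np.load('pics/scene0.npz')
c1=cv2.resize(p[120:260,165:405],None,fx=2.5,fy=2.5,interpolation=cv2.INTER_CUBIC)
c2=cv2.resize(b['p'][145:245,180:420],None,fx=2.5,fy=2.5,interpolation=cv2.INTER_CUBIC)
cv2.imwrite('pics/crop1.png',np.vstack([c1,c2])[:,:,::-1])
hsv=cv2.cvtColor(p,cv2.COLOR_RGB2HSV)
m=cv2.inRange(hsv,(100,120,90),(125,255,255)); m[:190]=0; m[255:]=0; m[:,:225]=0;m[:,300:]=0
n,l,st,ce=cv2.connectedComponentsWithStats(m)
for i in range(1,n):
    if st[i,4]>40: print('tin',ce[i].round(1),st[i,4],plane(C,ce[i],.074).round(3),'z',np.median(P[l==i][:,2]).round(3))
# heights over rows
def reg(name,u0,u1,v0,v1,zlo,zhi):
    Q=P[v0:v1,u0:u1].reshape(-1,3); Q=Q[(Q[:,2]>zlo)&(Q[:,2]<zhi)]
    r=cv2.minAreaRect((Q[:,:2]*1000).astype(np.float32)); print(name,len(Q),np.array(r[0]).round(1),np.array(r[1]).round(1),round(r[2],1),Q.min(0).round(3),Q.max(0).round(3))
reg('flip',228,286,194,256,.03,.09)
reg('handle',284,300,200,250,.04,.1)
reg('catch',168,230,194,258,.004,.06)
reg('toteA',328,398,158,204,.0035,.07)
reg('toteB',320,392,205,254,.0035,.07)
reg('box',220,335,70,190,.1,.6)
for n_,u,v in [('jar',159,164),('beak',201,154),('cup',177,116),('white',145,126)]: print(n_,P[v,u].round(3))
for v in (216,218,223,228,232): print(v,P[v,170:300:6,2].round(3).tolist())
print('A',P[182,328:398:3,2].round(3).tolist()); print('B',P[229,320:392:3,2].round(3).tolist())
```

```text
tin [245.2 213.9] 244 [0.489 0.059 0.074] z 0.073
tin [266.5 213.2] 241 [ 0.49  -0.013  0.074] z 0.073
tin [246.5 235.8] 248 [0.416 0.055 0.074] z 0.072
tin [267.2 235.5] 245 [ 0.415 -0.014  0.074] z 0.073
flip 2540 [446.8  22.6] [195.9 185.1] 89.0 [ 0.356 -0.076  0.03 ] [0.541 0.122 0.084]
handle 170 [455.3 -92.2] [ 40.2 109. ] 88.9 [ 0.401 -0.112  0.053] [ 0.51  -0.071  0.086]
catch 2784 [452.8 225. ] [218.  217.6] 89.4 [0.345 0.115 0.004] [0.563 0.334 0.05 ]
toteA 1270 [ 598.  -353.4] [243.5 158.5] 89.0 [ 0.518 -0.476  0.004] [ 0.679 -0.231  0.026]
toteB 1383 [ 428.6 -324.1] [248.6 167.4] 89.0 [ 0.346 -0.449  0.004] [ 0.514 -0.199  0.059]
box 12066 [762.6 -50.7] [370.4 382.2] 88.5 [ 0.57  -0.241  0.102] [0.957 0.13  0.364]
jar [0.663 0.346 0.087]
beak [0.703 0.215 0.003]
cup [0.841 0.299 0.001]
white [0.789 0.388 0.109]
216 [-0.001, -0.001, 0.01, 0.009, 0.014, 0.022, 0.017, 0.021, 0.029, 0.033, 0.033, 0.075, 0.072, 0.065, 0.074, 0.067, 0.074, 0.071, 0.048, 0.002, -0.005, -0.008]
218 [-0.003, 0.006, 0.006, 0.012, 0.012, 0.024, 0.028, 0.027, 0.027, 0.037, 0.035, 0.04, 0.066, 0.079, 
[... 189 characters left out ...]
.043, -0.002, -0.004, 0.073]
228 [-0.0, 0.003, 0.012, 0.023, 0.014, 0.015, 0.021, 0.018, 0.029, 0.035, 0.032, 0.045, 0.072, 0.072, 0.045, 0.043, 0.069, 0.073, 0.039, -0.006, 0.004, 0.072]
232 [0.003, -0.003, 0.001, 0.0, 0.015, 0.021, 0.026, 0.029, 0.027, 0.035, 0.025, 0.038, 0.071, 0.068, 0.072, 0.076, 0.072, 0.075, 0.043, 0.006, 0.004, 0.072]
A [0.004, -0.001, 0.008, 0.002, -0.001, 0.006, 0.002, 0.01, -0.003, 0.001, 0.003, 0.007, -0.001, 0.001, -0.006, 0.007, 0.008, 0.008, -0.002, 0.008, 0.009, 0.016, 0.007, -0.002]
B [0.006, -0.003, 0.047, 0.005, 0.003, 0.004, 0.004, 0.003, -0.005, -0.001, -0.005, 0.009, 0.008, 0.004, 0.001, 0.004, -0.001, -0.003, 0.004, 0.004, 0.004, 0.015, 0.042, -0.001]
```

View pics/crop1.png

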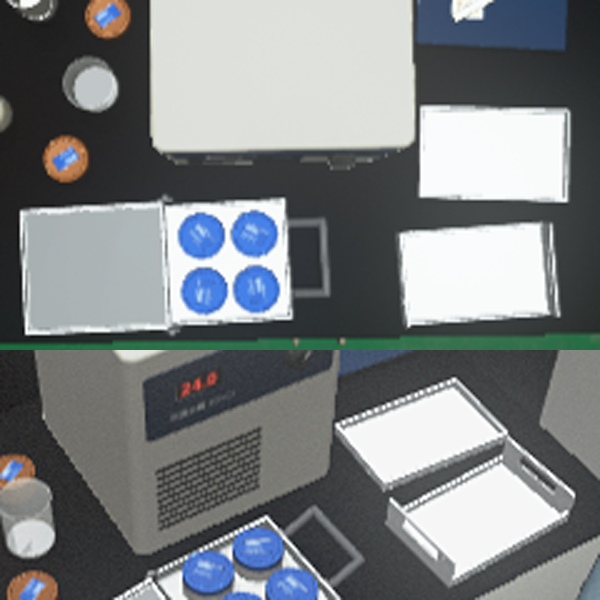

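The crop confirms it: the near tote, top px (356,229), has the tall slotted ends, so it is tote_full. The far tote, (362,182), is low all round, so it is tote_empty. The white flip tray has its handle bar at px ≈(295,223).

Run:
```python
from h import *
C=cam('top')
f=lambda u,v,z: plane(C,(u/2.5+165-.3,v/2.5+120-.3),z)
def pr(n,pts,z):
    Q=np.array([f(u,v,z)[:2] for u,v in pts]); e=Q[1]-Q[0]; print(n,Q.round(3).tolist(),'mid',Q.mean(0).round(3),'ang',np.degrees(np.arctan2(e[1],e[0])).round(1))
pr('handle',[(327,297),(325,219)],.075)
pr('flip',[(292,320),(288,198),(166,207),(170,325)],.059)
pr('catch',[(28,333),(21,210),(163,206),(170,327)],.028)
pr('toteA',[(420,201),(420,105),(569,108),(568,202)],.018)
pr('toteBlow',[(405,326),(400,233),(550,222),(558,316)],.03)
pr('brack',[(175,328),(167,202)],.044)
p=np.load('pics/top0.npz')['p']
# refine totes by white mask (floor)
m=(p.min(2)>225).astype(np.uint8); m[:155]=0;m[260:]=0;m[:,:320]=0;m[:,405:]=0
n,l,st,ce=cv2.connectedComponentsWithStats(m)
for i in range(1,n):
    if st[i,4]>300:
        c=max(cv2.findContours((l==i).astype(np.uint8),0,2)[0],key=cv2.contourArea); r=cv2.minAreaRect(c); B=np.array([plane(C,q,.004)[:2] for q in cv2.boxPoints(r)]); print(r,B.round(3).tolist(),B.mean(0).round(3))
# pink-ish bar pixels dark grey handle
print(p[222,284:302].tolist())
```

```text
handle [[0.404, -0.109], [0.508, -0.109]] mid [ 0.456 -0.109] ang 0.2
flip [[0.372, -0.062], [0.538, -0.06], [0.529, 0.107], [0.368, 0.104]] mid [0.452 0.022] ang 0.7
catch [[0.358, 0.303], [0.528, 0.311], [0.53, 0.113], [0.363, 0.106]] mid [0.445 0.208] ang 2.7
toteA [[0.531, -0.245], [0.665, -0.249], [0.657, -0.457], [0.526, -0.451]] mid [ 0.595 -0.35 ] ang -1.5
toteBlow [[0.359, -0.219], [0.487, -0.215], [0.498, -0.422], [0.369, -0.429]] mid [ 0.428 -0.321] ang 1.7
brack [[0.363, 0.098], [0.536, 0.106]] mid [0.449 0.102] ang 2.8
((362.04290771484375, 181.3695526123047), (58.82173156738281, 35.7770881652832), 1.5074357986450195) [[0.537, -0.246], [0.663, -0.252], [0.653, -0.459], [0.527, -0.451]] [ 0.595 -0.352]
((354.0235290527344, 229.30589294433594), (36.35414123535156, 56.141841888427734), 85.60128784179688) [[0.485, -0.218], [0.497, -0.414], [0.37, -0.42], [0.358, -0.224]] [ 0.427 -0.319]
[[49, 53, 56], [49, 52, 56], [49, 53, 57], [49, 53, 57], [49, 52, 55], [49, 52, 56], [49, 52, 56], [46, 50, 53], [46, 49, 53], [93, 98, 99], [118, 122, 125], [111, 116, 119], [66, 69, 73], [50, 54, 57], [49, 53, 55], [50, 53, 56], [49, 53, 56], [49, 52, 55]]
```

Request:
apply_moves --commands '[{"az":0.02,"claw":0.4},{"az":0.02},{"az":0.02},{"y":-1,"x":0.44},{"y":-1,"x":0.44},{"y":-1,"x":0.44},{"y":-1,"x":0.44},{"y":-1,"x":0.44},{"y":-1,"x":0.44},{"y":-1,"x":0.44},{"y":-1,"x":0.44},{"y":-1,"x":0.44},{"y":-1,"x":0.44},{"y":-1,"x":0.44},{"y":-1,"x":0.44},{"y":-1,"x":0.44},{"y":-1,"x":0.44},{"y":-1,"x":0.44},{"y":-1,"x":0.44}]' --grip_force 30

```text
schema error: expected keys claw, x, y, z, ax, ay, az
```

Request:
apply_moves --commands '[{"claw":0.4,"x":0,"y":0,"z":0,"ax":0,"ay":0,"az":0.02},{"claw":0.4,"x":0,"y":0,"z":0,"ax":0,"ay":0,"az":0.02},{"claw":0.4,"x":0,"y":0,"z":0,"ax":0,"ay":0,"az":0.02},{"claw":0.4,"x":0.44,"y":-1,"z":0,"ax":0,"ay":0,"az":0},{"claw":0.4,"x":0.44,"y":-1,"z":0,"ax":0,"ay":0,"az":0},{"claw":0.4,"x":0.44,"y":-1,"z":0,"ax":0,"ay":0,"az":0},{"claw":0.4,"x":0.44,"y":-1,"z":0,"ax":0,"ay":0,"az":0},{"claw":0.4,"x":0.44,"y":-1,"z":0,"ax":0,"ay":0,"az":0},{"claw":0.4,"x":0.44,"y":-1,"z":0,"ax":0,"ay":0,"az":0},{"claw":0.4,"x":0.44,"y":-1,"z":0,"ax":0,"ay":0,"az":0},{"claw":0.4,"x":0.44,"y":-1,"z":0,"ax":0,"ay":0,"az":0},{"claw":0.4,"x":0.44,"y":-1,"z":0,"ax":0,"ay":0,"az":0},{"claw":0.4,"x":0.44,"y":-1,"z":0,"ax":0,"ay":0,"az":0},{"claw":0.4,"x":0.44,"y":-1,"z":0,"ax":0,"ay":0,"az":0},{"claw":0.4,"x":0.44,"y":-1,"z":0,"ax":0,"ay":0,"az":0},{"claw":0.4,"x":0.44,"y":-1,"z":0,"ax":0,"ay":0,"az":0},{"claw":0.4,"x":0.44,"y":-1,"z":0,"ax":0,"ay":0,"az":0},{"claw":0.4,"x":0.44,"y":-1,"z":0,"ax":0,"ay":0,"az":0},{"claw":0.4,"x":0.44,"y":-1,"z":0,"ax":0,"ay":0,"az":0}]' --grip_force 30

```text
clock: 2.0
tcp_pos: [0.4546, -0.1073, 0.2385]
tool_rot: [-180.0, 0.0, 2.0]
ft_force: [-0.3, -1.0, -0.0]
grip_width: 0.0353
grasp_force: 0.0
```

Run:
```python
from h import *
p,d,s=snap('wrist','w1'); C=cam('wrist',s); P=cloud(C,d)
print(C[2].round(3),C[1].round(2).tolist(),C[0].round(0).tolist())
Q=P.reshape(-1,3); k=(Q[:,2]>.05)&(Q[:,2]<.11)&(Q[:,1]<-.085)&(Q[:,0]>.38)&(Q[:,0]<.53)
print(k.sum(),Q[k].min(0),Q[k].max(0),np.median(Q[k],0))
```

```text
[ 0.529 -0.105  0.385] [[0.03, -0.96, -0.29], [-1.0, -0.03, -0.01], [0.0, 0.29, -0.96]] [[295.0, 0.0, 260.0], [0.0, 295.0, 188.0], [0.0, 0.0, 1.0]]
1781 [ 0.38028902 -0.22547006  0.05001497] [ 0.51307024 -0.08520316  0.08006536] [ 0.45726717 -0.11065721  0.07549762]
```

View pics/w1.png

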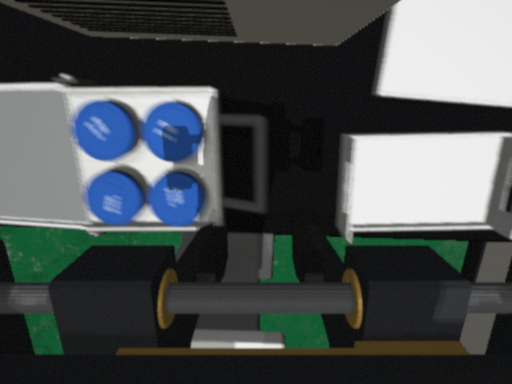

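The wrist view shows the bar at px u≈261, v 115–210, centred between the fingers (u≈210 and 305).

Run:
```python
from h import *
a=np.load('pics/w1.npz'); C=cam('wrist',dict(tcp_pos=a['tp'],tool_rot=a['tr'])); p=a['p']
for v in (130,160,190): 
    r=p[v,235:285].astype(int).sum(1); print(v,r.tolist())
print([plane(C,(u,v),.074).round(4).tolist() for u,v in [(262,118),(262,162),(260,208)]])
```

```text
130 [31, 33, 20, 28, 30, 30, 22, 19, 26, 18, 38, 37, 9, 25, 25, 39, 50, 74, 85, 107, 114, 139, 149, 156, 163, 172, 166, 157, 147, 131, 112, 96, 80, 58, 47, 44, 27, 25, 36, 25, 35, 26, 27, 39, 49, 36, 43, 40, 35, 36]
160 [40, 39, 38, 40, 20, 21, 35, 20, 24, 33, 23, 31, 23, 29, 30, 37, 51, 57, 90, 100, 123, 136, 147, 165, 168, 167, 165, 161, 147, 133, 109, 101, 77, 70, 36, 39, 44, 24, 39, 29, 38, 39, 20, 32, 23, 40, 33, 28, 35, 43]
190 [27, 20, 37, 28, 37, 33, 33, 42, 30, 29, 30, 17, 39, 43, 38, 26, 34, 55, 75, 90, 114, 128, 144, 158, 168, 169, 164, 153, 141, 125, 111, 99, 78, 55, 41, 32, 45, 40, 52, 53, 58, 59, 47, 47, 51, 50, 48, 46, 52, 54]
[[0.511, -0.1084, 0.074], [0.4651, -0.1101, 0.074], [0.4125, -0.1097, 0.074]]
```

Request:
apply_moves --commands '[{"claw":0.4,"x":0.1,"y":0.07,"z":1,"ax":0,"ay":0,"az":0},{"claw":0.4,"x":0,"y":0,"z":1,"ax":0,"ay":0,"az":0},{"claw":0.4,"x":0,"y":0,"z":1,"ax":0,"ay":0,"az":0},{"claw":0.4,"x":0,"y":0,"z":1,"ax":0,"ay":0,"az":0},{"claw":0.4,"x":0,"y":0,"z":0.7,"ax":0,"ay":0,"az":0},{"claw":0.4,"x":0,"y":0,"z":0.7,"ax":0,"ay":0,"az":0},{"claw":0.4,"x":0,"y":0,"z":0.5,"ax":0,"ay":0,"az":0},{"claw":0.4,"x":0,"y":0,"z":0.27,"ax":0,"ay":0,"az":0},{"claw":0.4,"x":0,"y":0,"z":0,"ax":0,"ay":0,"az":0},{"claw":0.1,"x":0,"y":0,"z":0,"ax":0,"ay":0,"az":0},{"claw":0,"x":0,"y":0,"z":0,"ax":0,"ay":0,"az":0},{"claw":0,"x":0,"y":0,"z":0,"ax":0,"ay":0,"az":0},{"claw":0,"x":0,"y":0,"z":0,"ax":0,"ay":0,"az":0},{"claw":0,"x":0,"y":0,"z":0,"ax":0,"ay":0,"az":0},{"claw":0,"x":0,"y":0,"z":0,"ax":0,"ay":0,"az":0}]' --grip_force 30

```text
clock: 3.55
tcp_pos: [0.4581, -0.1111, 0.0541]
tool_rot: [180.0, -0.1, 2.0]
ft_force: [-0.7, -2.2, 5.4]
grip_width: 0.0103
grasp_force: 29.3
```

Request:
apply_moves --commands '[{"claw":0,"x":0,"y":-0.075,"z":-0.352,"ax":0,"ay":0,"az":0},{"claw":0,"x":0,"y":-0.075,"z":-0.352,"ax":0,"ay":0,"az":0},{"claw":0,"x":0,"y":-0.112,"z":-0.342,"ax":0,"ay":0,"az":0},{"claw":0,"x":0,"y":-0.112,"z":-0.342,"ax":0,"ay":0,"az":0},{"claw":0,"x":0,"y":-0.072,"z":-0.165,"ax":0,"ay":0,"az":0},{"claw":0,"x":0,"y":-0.072,"z":-0.165,"ax":0,"ay":0,"az":0},{"claw":0,"x":0,"y":-0.072,"z":-0.165,"ax":0,"ay":0,"az":0},{"claw":0,"x":0,"y":-0.072,"z":-0.165,"ax":0,"ay":0,"az":0},{"claw":0,"x":0,"y":-0.088,"z":-0.157,"ax":0,"ay":0,"az":0},{"claw":0,"x":0,"y":-0.088,"z":-0.157,"ax":0,"ay":0,"az":0},{"claw":0,"x":0,"y":-0.088,"z":-0.157,"ax":0,"ay":0,"az":0},{"claw":0,"x":0,"y":-0.088,"z":-0.157,"ax":0,"ay":0,"az":0},{"claw":0,"x":0,"y":-0.103,"z":-0.148,"ax":0,"ay":0,"az":0},{"claw":0,"x":0,"y":-0.103,"z":-0.148,"ax":0,"ay":0,"az":0},{"claw":0,"x":0,"y":-0.103,"z":-0.148,"ax":0,"ay":0,"az":0},{"claw":0,"x":0,"y":-0.103,"z":-0.148,"ax":0,"ay":0,"az":0}]' --grip_force 30

```text
clock: 5.15
tcp_pos: [0.4563, -0.0676, 0.152]
tool_rot: [180.0, -0.0, 2.0]
ft_force: [2.5, -2.3, -1.9]
grip_width: 0.0104
grasp_force: 29.8
```

Run:
```python
from h import *
p,d,s=snap('top','t2')
q,d,s=snap('scene','s2')
cv2.imwrite('pics/crop2.png',np.vstack([cv2.resize(p[170:270,130:330],None,fx=2,fy=2),cv2.resize(q[170:330,130:330],None,fx=2,fy=2)])[:,:,::-1])
```

```text
(no output)
```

View pics/crop2.png

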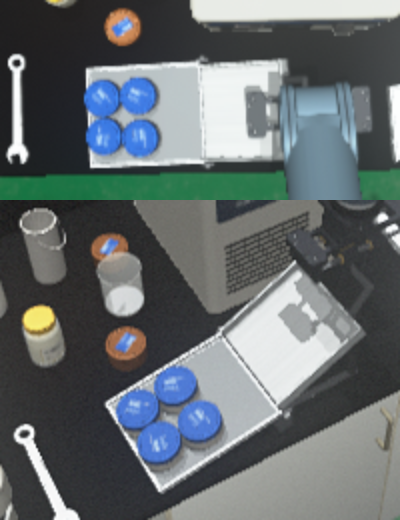

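The crop shows all four tins bunched at the far end of the catch tray, px ≈(103,97), (138,96), (104,136) and (141,139), and the flip tray empty at about 0.5 rad. I'll lower it along the same arc.

Request:
apply_moves --commands '[{"claw":0,"x":0,"y":0.103,"z":0.148,"ax":0,"ay":0,"az":0},{"claw":0,"x":0,"y":0.206,"z":0.296,"ax":0,"ay":0,"az":0},{"claw":0,"x":0,"y":0.103,"z":0.148,"ax":0,"ay":0,"az":0},{"claw":0,"x":0,"y":0.176,"z":0.314,"ax":0,"ay":0,"az":0},{"claw":0,"x":0,"y":0.176,"z":0.314,"ax":0,"ay":0,"az":0},{"claw":0,"x":0,"y":0.144,"z":0.33,"ax":0,"ay":0,"az":0},{"claw":0,"x":0,"y":0.144,"z":0.33,"ax":0,"ay":0,"az":0},{"claw":0,"x":0,"y":0.112,"z":0.342,"ax":0,"ay":0,"az":0},{"claw":0,"x":0,"y":0.112,"z":0.342,"ax":0,"ay":0,"az":0},{"claw":0,"x":0,"y":0.075,"z":0.352,"ax":0,"ay":0,"az":0},{"claw":0,"x":0,"y":0.037,"z":0.176,"ax":0,"ay":0,"az":0},{"claw":0,"x":0,"y":0.037,"z":0.176,"ax":0,"ay":0,"az":0},{"claw":0,"x":0,"y":0,"z":0,"ax":0,"ay":0,"az":0},{"claw":0,"x":0,"y":0,"z":0,"ax":0,"ay":0,"az":0},{"claw":0,"x":0,"y":0,"z":0,"ax":0,"ay":0,"az":0}]' --grip_force 30

```text
clock: 6.75
tcp_pos: [0.4579, -0.1107, 0.053]
tool_rot: [180.0, -0.0, 2.0]
ft_force: [3.6, -3.5, -1.5]
grip_width: 0.01
grasp_force: 29.7
```

Request:
apply_moves --commands '[{"claw":0.3,"x":0,"y":0,"z":0,"ax":0,"ay":0,"az":0},{"claw":0.4,"x":0,"y":0,"z":0,"ax":0,"ay":0,"az":0},{"claw":0.4,"x":0,"y":0,"z":0,"ax":0,"ay":0,"az":0},{"claw":0.4,"x":0,"y":0,"z":-0.2,"ax":0,"ay":0,"az":0},{"claw":0.4,"x":0,"y":0,"z":-0.5,"ax":0,"ay":0,"az":0},{"claw":0.4,"x":0,"y":0,"z":-1,"ax":0,"ay":0,"az":0},{"claw":0.4,"x":0,"y":0,"z":-1,"ax":0,"ay":0,"az":0},{"claw":0.4,"x":0,"y":0,"z":-1,"ax":0,"ay":0,"az":0},{"claw":0.4,"x":0,"y":0,"z":-1,"ax":0,"ay":0,"az":0},{"claw":0.9,"x":0,"y":0,"z":0,"ax":0,"ay":0,"az":0}]'

```text
clock: 7.75
tcp_pos: [0.4599, -0.1108, 0.1984]
tool_rot: [179.9, -0.4, 2.0]
ft_force: [0.7, 0.5, 0.5]
grip_width: 0.0413
grasp_force: 0.0
```

```bash
cat >> h.py <<'E'
S0=np.array([.449,.104]); YS=np.radians(2.0)
def ztop(x,y): # lid-top height of a tin lying on the catch floor at world (x,y)
    ys=-np.sin(YS)*(x-S0[0])+np.cos(YS)*(y-S0[1]); return .035-.16*ys+.033/np.cos(.16)
def tins(name,p,C,box=None,zf=ztop,show=None):
    hsv=cv2.cvtColor(p,cv2.COLOR_RGB2HSV); m=cv2.inRange(hsv,(100,110,60),(125,255,255))
    if box: k=np.zeros_like(m); k[box[1]:box[3],box[0]:box[2]]=255; m&=k
    dt=cv2.distanceTransform(cv2.morphologyEx(m,3,np.ones((5,5))),2,5)
    n,l,st,ce=cv2.connectedComponentsWithStats((dt>.5*dt.max()).astype(np.uint8)); out=[]
    for i in range(1,n):
        if st[i,4]<8: continue
        z=.05
        for _ in range(5): X=plane(C,ce[i],z); z=zf(X[0],X[1])
        out.append(X); print('tin px',ce[i].round(1),'r',dt[l==i].max().round(1),'top',X.round(4))
    return np.array(out)
E
python3 - <<'E'
from h import *
p,d,s=snap('top','t3'); T=tins('top',p,cam('top'),(165,190,232,260))
for i in range(len(T)):
    for j in range(i): print(i,j,(np.linalg.norm((T[i]-T[j]))*1000).round(1))
print(s['tcp_pos'],s['ft_force'])
P=cloud(cam('top'),d); print('flip z', P[205:245,236:278:5,2].mean(0).round(3))
E
```

```text
tin px [189.8 228.2] r 9.2 top [0.443  0.2508 0.0449]
[ 0.45986856 -0.11077501  0.19843968] [0.73780677 0.48826197 0.46404923]
flip z [0.039 0.041 0.041 0.041 0.083 0.084 0.04  0.199 0.185]
```

```bash
sed -i 's/cv2.morphologyEx(m,3,np.ones((5,5)))/cv2.medianBlur(m,3)/; s/dt>.5\*dt.max()/dt>.62*dt.max()/' h.py
python3 - <<'E'
from h import *
a=np.load('pics/t3.npz'); T=tins('top',a['p'],cam('top'),(165,190,232,260))
for i in range(len(T)):
    for j in range(i): print(i,j,(np.linalg.norm((T[i]-T[j]))*1000).round(1))
E
```

```text
tin px [190.8 219.6] r 5.6 top [0.4724 0.2472 0.0457]
tin px [189.9 238.2] r 6.2 top [0.4087 0.2511 0.0447]
1 0 63.8
```

Request:
apply_moves --commands '[{"claw":0.9,"x":0.03,"y":-1,"z":-0.5,"ax":0,"ay":0,"az":0},{"claw":0.9,"x":0.03,"y":-1,"z":-0.5,"ax":0,"ay":0,"az":0},{"claw":0.9,"x":0.03,"y":-1,"z":-0.4,"ax":0,"ay":0,"az":0},{"claw":0.9,"x":0.03,"y":-1,"z":0,"ax":0,"ay":0,"az":0},{"claw":0.9,"x":0.03,"y":-1,"z":0,"ax":0,"ay":0,"az":0},{"claw":0.9,"x":0.03,"y":-1,"z":0,"ax":0,"ay":0,"az":0},{"claw":0.9,"x":0.03,"y":-1,"z":0,"ax":0,"ay":0,"az":0},{"claw":0.9,"x":0.03,"y":-1,"z":0,"ax":0,"ay":0,"az":0},{"claw":0.9,"x":0.03,"y":-1,"z":0,"ax":0,"ay":0,"az":0},{"claw":0.9,"x":0.03,"y":-1,"z":0,"ax":0,"ay":0,"az":0},{"claw":0.9,"x":0.03,"y":-1,"z":0,"ax":0,"ay":0,"az":0},{"claw":0.9,"x":0.03,"y":-1,"z":0,"ax":0,"ay":0,"az":0},{"claw":0.9,"x":0,"y":0,"z":0,"ax":0,"ay":0,"az":0},{"claw":0.9,"x":0,"y":0,"z":0,"ax":0,"ay":0,"az":0}]'

```text
clock: 9.2
tcp_pos: [0.4549, 0.2495, 0.2353]
tool_rot: [179.9, 0.1, 2.1]
ft_force: [1.0, -0.3, -0.3]
grip_width: 0.079
grasp_force: 0.0
```

Run:
```python
from h import *
p,d,s=snap('wrist','w2'); C=cam('wrist',s); print(s['tcp_pos'],s['ft_force'])
T=tins('wrist',p,C)
```

```text
[0.45488013 0.24946726 0.23529494] [ 0.99301317 -0.31412593 -0.31720799]
tin px [240.9 148.4] r 13.0 top [0.4742 0.271  0.0419]
tin px [296.7 145.5] r 12.8 top [0.4813 0.2081 0.052 ]
tin px [238.1 190.7] r 13.4 top [0.4226 0.2735 0.0412]
tin px [291.3 209.6] r 11.2 top [0.4044 0.209  0.0514]
```

View pics/w2.png

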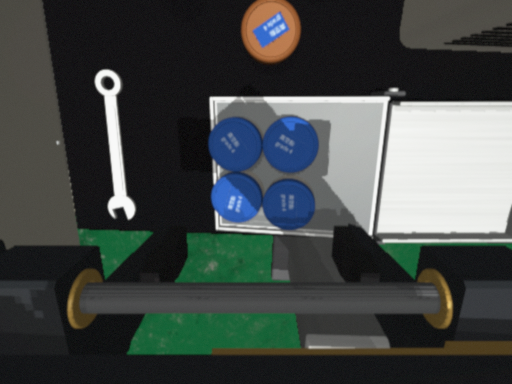

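The wrist view shows the four tins at px (235,144), (291,144), (236,197) and (289,204), r≈27, all in the catch tray and nearly touching. I'll fit circles.

```bash
cat >> h.py <<'E'
def tins(p,C,zf=ztop,r0=20,r1=40,thr=.5):
    hsv=cv2.cvtColor(p,cv2.COLOR_RGB2HSV); m=cv2.inRange(hsv,(100,110,50),(128,255,255))
    m=cv2.medianBlur(cv2.morphologyEx(m,cv2.MORPH_CLOSE,np.ones((3,3))),5)
    c=cv2.HoughCircles(cv2.GaussianBlur(m,(5,5),1),cv2.HOUGH_GRADIENT,1,2*r0*.85,param1=150,param2=11,minRadius=r0,maxRadius=r1); out=[]
    for u,v,r in (c[0] if c is not None else []):
        k=np.zeros_like(m); cv2.circle(k,(int(round(u)),int(round(v))),int(r),1,-1); fr=(m[k>0]>0).mean()
        if fr<thr: continue
        z=.05
        for _ in range(5): X=plane(C,(u,v),z); z=zf(X[0],X[1])
        out.append(X); print('tin px',u.round(1),v.round(1),'r',r.round(1),'fill',fr.round(2),'top',X.round(4))
    return np.array(out)
E
python3 - <<'E'
from h import *
a=np.load('pics/w2.npz'); C=cam('wrist',dict(tcp_pos=a['tp'],tool_rot=a['tr']))
T=tins(a['p'],C,r0=23,r1=31)
for i in range(len(T)):
    for j in range(i): print(i,j,(np.linalg.norm((T[i]-T[j]))*1000).round(1))
P=cloud(C,a['d']); 
for u,v in [(235,144),(291,144),(236,197),(289,204),(350,160),(330,120),(340,200)]: print(u,v,P[v-3:v+4,u-3:u+4].reshape(-1,3).mean(0).round(3))
E
```

```text
tin px 290.5 144.5 r 28.1 fill 0.98 top [0.4819 0.215  0.0509]
tin px 234.5 143.5 r 26.8 fill 0.98 top [0.4793 0.2785 0.0407]
tin px 289.5 203.5 r 25.7 fill 0.97 top [0.4119 0.2116 0.051 ]
tin px 235.5 199.5 r 26.8 fill 0.88 top [0.411  0.2766 0.0406]
1 0 64.4
2 0 70.2
2 1 95.6
3 0 94.5
3 1 68.3
3 2 65.8
235 144 [0.479 0.278 0.041]
291 144 [0.483 0.215 0.051]
236 197 [0.414 0.276 0.041]
289 204 [0.411 0.212 0.051]
350 160 [0.463 0.14  0.03 ]
330 120 [0.509 0.168 0.026]
340 200 [0.411 0.145 0.029]
```

```bash
cat >> h.py <<'E'
N=Ro.from_euler('z',YS).apply([0,np.sin(.16),np.cos(.16)])
def Rt(yaw,tilt):
    R=Ro.from_euler('xyz',[180,0,yaw],degrees=True)
    return Ro.from_rotvec(Ro.from_euler('z',YS).apply([-.16,0,0]))*R if tilt else R
def leg(*stops):
    """stops: (pos,yaw,tilt); prints per leg the turn (share of 360) and shift (share of 30 mm) totals, tool axes after the turn"""
    s=status.sense(); p=np.array(s['tcp_pos']); R=Ro.from_euler('xyz',s['tool_rot'],degrees=True)
    print('at',p.round(4),np.round(s['tool_rot'],1),'f',np.round(s['ft_force'],2),'w',round(s['grip_width'],4),'t',round(s['clock'],1))
    for q,yaw,tilt in stops:
        R1=Rt(yaw,tilt); w=np.degrees((R.inv()*R1).as_rotvec())/360; d=R1.inv().apply(np.array(q)-p)/.03
        print('to',np.round(q,4),'turn',w.round(4),'rows>=',int(np.ceil(np.linalg.norm(w)*360/8.5)),'shift',d.round(3)); p=np.array(q);R=R1
E
python3 - <<'E'
from h import *
T=np.array([.412,.212,.051]); leg((T+N*.05,48,1),(T-N*.022,48,1),(T+N*.08,48,1))
E
```

```text
at [0.4552 0.2485 0.2355] [1.799e+02 1.000e-01 2.000e+00] f [-0.71 -0.74 -0.3 ] w 0.0793 t 9.2
to [0.4117 0.22   0.1004] turn [-0.024  -0.0098 -0.1275] rows>= 6 shift [-1.154 -0.947  4.59 ]
to [0.4121 0.2085 0.0293] turn [0. 0. 0.] rows>= 0 shift [0.  0.  2.4]
to [0.4116 0.2247 0.13  ] turn [0. 0. 0.] rows>= 0 shift [-0.   0.  -3.4]
```

Request:
apply_moves --commands '[{"claw":0.85,"x":0,"y":0,"z":0,"ax":-0.004,"ay":-0.0016,"az":-0.0213},{"claw":0.85,"x":0,"y":0,"z":0,"ax":-0.004,"ay":-0.0016,"az":-0.0213},{"claw":0.85,"x":0,"y":0,"z":0,"ax":-0.004,"ay":-0.0016,"az":-0.0213},{"claw":0.85,"x":0,"y":0,"z":0,"ax":-0.004,"ay":-0.0016,"az":-0.0213},{"claw":0.85,"x":0,"y":0,"z":0,"ax":-0.004,"ay":-0.0016,"az":-0.0213},{"claw":0.85,"x":0,"y":0,"z":0,"ax":-0.004,"ay":-0.0016,"az":-0.0213},{"claw":0.85,"x":-0.23,"y":-0.19,"z":0.8,"ax":0,"ay":0,"az":0},{"claw":0.85,"x":-0.23,"y":-0.19,"z":0.8,"ax":0,"ay":0,"az":0},{"claw":0.85,"x":-0.23,"y":-0.19,"z":0.8,"ax":0,"ay":0,"az":0},{"claw":0.85,"x":-0.23,"y":-0.19,"z":0.8,"ax":0,"ay":0,"az":0},{"claw":0.85,"x":-0.23,"y":-0.19,"z":0.8,"ax":0,"ay":0,"az":0},{"claw":0.85,"x":0,"y":0,"z":0,"ax":0,"ay":0,"az":0},{"claw":0.85,"x":0,"y":0,"z":0,"ax":0,"ay":0,"az":0}]'

```text
clock: 10.55
tcp_pos: [0.413, 0.2232, 0.119]
tool_rot: [173.5, 6.4, 47.7]
ft_force: [0.6, -0.0, 1.2]
grip_width: 0.0747
grasp_force: 0.0
```

Run:
```python
from h import *
T=np.array([.412,.212,.051])
p,d,s=snap('wrist','w3'); C=cam('wrist',s)
tins(p,C,r0=32,r1=48); leg((T+N*.03,48,1),(T-N*.022,48,1),(T+N*.08,48,1))
```

```text
tin px 196.5 135.5 r 43.0 fill 0.95 top [0.4132 0.278  0.0404]
tin px 320.5 132.5 r 44.8 fill 0.91 top [0.4811 0.2204 0.05  ]
tin px 262.5 68.5 r 47.4 fill 0.94 top [0.4787 0.2797 0.0405]
tin px 252.5 197.5 r 41.0 fill 0.92 top [0.4114 0.2168 0.0502]
at [0.4137 0.224  0.1196] [173.5   6.3  47.7] f [ 0.45 -0.11  0.27] w 0.075 t 10.6
to [0.4118 0.2168 0.0806] turn [ 0.0002 -0.0008  0.0001] rows>= 1 shift [-0.07  -0.029  1.321]
to [0.4121 0.2085 0.0293] turn [0. 0. 0.] rows>= 0 shift [ 0.    -0.     1.733]
to [0.4116 0.2247 0.13  ] turn [0. 0. 0.] rows>= 0 shift [-0.   0.  -3.4]
```

View pics/w3.png

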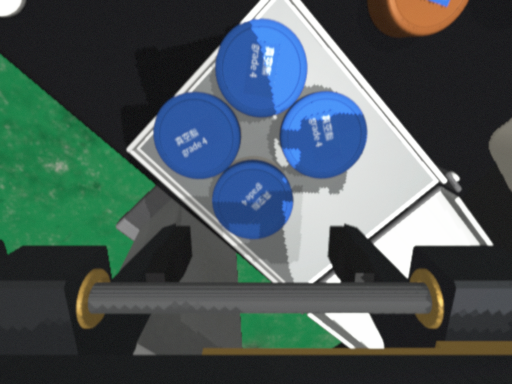

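Request:
apply_moves --commands '[{"claw":0.85,"x":-0.03,"y":-0.06,"z":0.8,"ax":0,"ay":0,"az":0},{"claw":0.85,"x":0,"y":0,"z":0.8,"ax":0,"ay":0,"az":0},{"claw":0.85,"x":0,"y":0,"z":0.7,"ax":0,"ay":0,"az":0},{"claw":0.85,"x":0,"y":0,"z":0.5,"ax":0,"ay":0,"az":0},{"claw":0.85,"x":0,"y":0,"z":0.25,"ax":0,"ay":0,"az":0},{"claw":0.85,"x":0,"y":0,"z":0,"ax":0,"ay":0,"az":0},{"claw":0.85,"x":0,"y":0,"z":0,"ax":0,"ay":0,"az":0},{"claw":0.5,"x":0,"y":0,"z":0,"ax":0,"ay":0,"az":0},{"claw":0.5,"x":0,"y":0,"z":0,"ax":0,"ay":0,"az":0},{"claw":0.5,"x":0,"y":0,"z":0,"ax":0,"ay":0,"az":0},{"claw":0.5,"x":0,"y":0,"z":0,"ax":0,"ay":0,"az":0}]' --grip_force 35

```text
clock: 11.7
tcp_pos: [0.4121, 0.2109, 0.029]
tool_rot: [173.5, 6.3, 47.7]
ft_force: [-0.3, -0.2, 6.4]
grip_width: 0.0627
grasp_force: 35.0
```

Request:
apply_moves --commands '[{"claw":0.5,"x":0,"y":0,"z":-0.3,"ax":0,"ay":0,"az":0},{"claw":0.5,"x":0,"y":0,"z":-0.7,"ax":0,"ay":0,"az":0},{"claw":0.5,"x":0,"y":0,"z":-1,"ax":0,"ay":0,"az":0},{"claw":0.5,"x":0,"y":0,"z":-1,"ax":0,"ay":0,"az":0},{"claw":0.5,"x":0,"y":0,"z":-1,"ax":0,"ay":0,"az":0},{"claw":0.5,"x":0,"y":0,"z":-1,"ax":0,"ay":0,"az":0},{"claw":0.5,"x":0,"y":0,"z":0,"ax":0,"ay":0,"az":0},{"claw":0.5,"x":0,"y":0,"z":0,"ax":0,"ay":0,"az":0},{"claw":0.5,"x":0,"y":0,"z":0,"ax":0,"ay":0,"az":0},{"claw":0.5,"x":0,"y":0,"z":0,"ax":0,"ay":0,"az":0}]'

```text
clock: 12.7
tcp_pos: [0.4094, 0.233, 0.1753]
tool_rot: [173.6, 6.5, 47.7]
ft_force: [-0.9, 0.3, -1.9]
grip_width: 0.0625
grasp_force: 35.0
```

Run:
```python
from h import *
p,d,s=snap('wrist','w4'); C=cam('wrist',s)
tins(p,C,r0=26,r1=48)
for c,y in (((.427,-.319),np.radians(3.5)),((.595,-.352),np.radians(-2.8))):
    ey=np.array([-np.sin(y),np.cos(y)]); print([ (np.array(c)+k*ey).round(4).tolist() for k in (-.066,-.04,0,.04,.066)])
```

```text
tin px 312.5 125.5 r 34.6 fill 0.96 top [0.4809 0.2187 0.0503]
tin px 263.5 70.5 r 35.7 fill 0.95 top [0.4788 0.2822 0.0401]
tin px 212.5 125.5 r 34.6 fill 0.97 top [0.4135 0.2784 0.0403]
tin px 244.5 241.5 r 40.7 fill 0.91 top [0.3562 0.1752 0.0565]
[[0.431, -0.3849], [0.4294, -0.3589], [0.427, -0.319], [0.4246, -0.2791], [0.423, -0.2531]]
[[0.5918, -0.4179], [0.593, -0.392], [0.595, -0.352], [0.597, -0.312], [0.5982, -0.2861]]
```

Run:
```python
from h import *
print(np.round(status.sense()['q'],1))
leg(((.41,.233,.175),87.2,0),((.42,-.36,.16),87.2,0),((.592,-.414,.12),87.2,0))
```

```text
[ -17.8   23.8  -27.6  113.1   22.    53.9 -100.1]
at [0.4095 0.2332 0.1753] [173.6   6.5  47.7] f [-0.21 -0.78 -0.87] w 0.0627 t 12.8
to [0.41  0.233 0.175] turn [ 0.0108  0.0235 -0.1084] rows>= 5 shift [-0.005  0.017  0.011]
to [ 0.42 -0.36  0.16] turn [0. 0. 0.] rows>= 0 shift [-19.727   1.299   0.5  ]
to [ 0.592 -0.414  0.12 ] turn [0. 0. 0.] rows>= 0 shift [-1.518  5.814  1.333]
```

Request:
apply_moves --commands '[{"claw":0.5,"x":0,"y":0,"z":0,"ax":0.0022,"ay":0.0047,"az":-0.0217},{"claw":0.5,"x":0,"y":0,"z":0,"ax":0.0022,"ay":0.0047,"az":-0.0217},{"claw":0.5,"x":0,"y":0,"z":0,"ax":0.0022,"ay":0.0047,"az":-0.0217},{"claw":0.5,"x":0,"y":0,"z":0,"ax":0.0022,"ay":0.0047,"az":-0.0217},{"claw":0.5,"x":0,"y":0,"z":0,"ax":0.0022,"ay":0.0047,"az":-0.0217},{"claw":0.5,"x":-0.5,"y":0.065,"z":0,"ax":0,"ay":0,"az":0},{"claw":0.5,"x":-1,"y":0.065,"z":0.03,"ax":0,"ay":0,"az":0},{"claw":0.5,"x":-1,"y":0.065,"z":0.03,"ax":0,"ay":0,"az":0},{"claw":0.5,"x":-1,"y":0.065,"z":0.03,"ax":0,"ay":0,"az":0},{"claw":0.5,"x":-1,"y":0.065,"z":0.03,"ax":0,"ay":0,"az":0},{"claw":0.5,"x":-1,"y":0.065,"z":0.03,"ax":0,"ay":0,"az":0},{"claw":0.5,"x":-1,"y":0.065,"z":0.03,"ax":0,"ay":0,"az":0},{"claw":0.5,"x":-1,"y":0.065,"z":0.03,"ax":0,"ay":0,"az":0},{"claw":0.5,"x":-1,"y":0.065,"z":0.03,"ax":0,"ay":0,"az":0},{"claw":0.5,"x":-1,"y":0.065,"z":0.03,"ax":0,"ay":0,"az":0},{"claw":0.5,"x":-1,"y":0.065,"z":0.03,"ax":0,"ay":0,"az":0},{"claw":0.5,"x":-1,"y":0.065,"z":0.03,"ax":0,"ay":0,"az":0},{"claw":0.5,"x":-1,"y":0.065,"z":0.03,"ax":0,"ay":0,"az":0},{"claw":0.5,"x":-1,"y":0.065,"z":0.03,"ax":0,"ay":0,"az":0},{"claw":0.5,"x":-1,"y":0.065,"z":0.03,"ax":0,"ay":0,"az":0}]'

```text
clock: 14.75
tcp_pos: [0.4179, -0.2032, 0.1623]
tool_rot: [-180.0, -0.1, 87.2]
ft_force: [0.6, 0.6, -1.1]
grip_width: 0.0622
grasp_force: 35.0
```

Request:
apply_moves --commands '[{"claw":0.5,"x":-1,"y":0.065,"z":0.03,"ax":0,"ay":0,"az":0},{"claw":0.5,"x":-1,"y":0.065,"z":0.03,"ax":0,"ay":0,"az":0},{"claw":0.5,"x":-1,"y":0.065,"z":0.03,"ax":0,"ay":0,"az":0},{"claw":0.5,"x":-1,"y":0.065,"z":0.03,"ax":0,"ay":0,"az":0},{"claw":0.5,"x":-1,"y":0.065,"z":0.03,"ax":0,"ay":0,"az":0},{"claw":0.5,"x":-0.25,"y":0.97,"z":0,"ax":0,"ay":0,"az":0},{"claw":0.5,"x":-0.25,"y":0.97,"z":0,"ax":0,"ay":0,"az":0},{"claw":0.5,"x":-0.25,"y":0.97,"z":0,"ax":0,"ay":0,"az":0},{"claw":0.5,"x":-0.25,"y":0.97,"z":0,"ax":0,"ay":0,"az":0},{"claw":0.5,"x":-0.25,"y":0.97,"z":0,"ax":0,"ay":0,"az":0},{"claw":0.5,"x":-0.25,"y":0.97,"z":0,"ax":0,"ay":0,"az":0},{"claw":0.5,"x":0,"y":0,"z":0,"ax":0,"ay":0,"az":0},{"claw":0.5,"x":0,"y":0,"z":0,"ax":0,"ay":0,"az":0}]'

```text
clock: 16.05
tcp_pos: [0.5928, -0.405, 0.1567]
tool_rot: [-179.9, -0.2, 87.3]
ft_force: [-0.7, 0.2, -2.1]
grip_width: 0.0624
grasp_force: 35.0
```

Run:
```python
from h import *
leg(((.592,-.414,.06),87.2,0))
p,d,s=snap('wrist','w5')
```

```text
at [ 0.5928 -0.405   0.1567] [-179.9   -0.2   87.3] f [-0.73  0.22 -2.14] w 0.0624 t 16.1
to [ 0.592 -0.414  0.06 ] turn [-0.0002 -0.0005  0.0002] rows>= 1 shift [-0.302 -0.012  3.225]
```

View pics/w5.png

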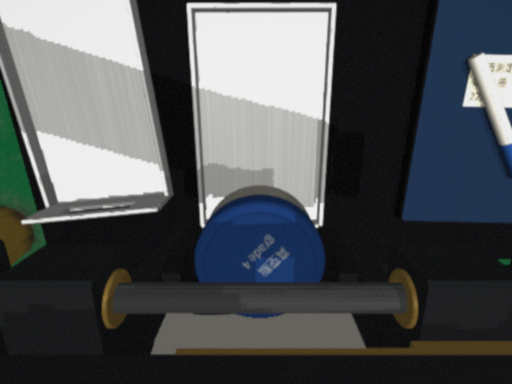

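The wrist view shows the tote_empty rim corners at px (189,6), (335,6), (322,226) and (202,226). The held tin is at (260,255) and tote_full is on the left. I'll turn the corners into world positions.

Run:
```python
from h import *
a=np.load('pics/w5.npz'); C=cam('wrist',dict(tcp_pos=a['tp'],tool_rot=a['tr']))
Q=np.array([plane(C,c,.018)[:2] for c in [(191,7),(333,7),(321,224),(203,224)]]); print(Q.round(3).tolist(),Q.mean(0).round(4))
c=Q.mean(0); e=(Q[0]+Q[1]-Q[2]-Q[3])/2; print(np.linalg.norm(e),np.degrees(np.arctan2(-e[0],e[1])))
Q=np.array([plane(C,c,.052)[:2] for c in [(24,218),(168,203)]]); print('B -y end?',Q.round(3).tolist())
print(plane(C,(73,200),.004),plane(C,(160,190),.004))
```

```text
[[0.542, -0.253], [0.663, -0.259], [0.655, -0.459], [0.532, -0.453]] [ 0.5979 -0.3557]
0.2003793517996356 -2.6327887648192716
B -y end? [[0.376, -0.425], [0.51, -0.417]]
[ 0.39202484 -0.42445252  0.004     ] [ 0.48686638 -0.41776386  0.004     ]
```

Request:
apply_moves --commands '[{"claw":0.5,"x":-0.2,"y":0.06,"z":0.9,"ax":0,"ay":0,"az":0},{"claw":0.5,"x":-0.21,"y":0,"z":0.9,"ax":0,"ay":0,"az":0},{"claw":0.5,"x":0,"y":0,"z":0.9,"ax":0,"ay":0,"az":0},{"claw":0.5,"x":0,"y":0,"z":0.8,"ax":0,"ay":0,"az":0},{"claw":0.5,"x":0,"y":0,"z":0.5,"ax":0,"ay":0,"az":0},{"claw":0.5,"x":0,"y":0,"z":0.3,"ax":0,"ay":0,"az":0},{"claw":0.5,"x":0,"y":0,"z":0.2,"ax":0,"ay":0,"az":0},{"claw":0.5,"x":0,"y":0,"z":0.1,"ax":0,"ay":0,"az":0},{"claw":0.5,"x":0,"y":0,"z":0,"ax":0,"ay":0,"az":0},{"claw":0.5,"x":0,"y":0,"z":0,"ax":0,"ay":0,"az":0}]'

```text
clock: 17.1
tcp_pos: [0.5953, -0.418, 0.0213]
tool_rot: [179.9, -0.1, 87.3]
ft_force: [0.0, -0.5, -2.1]
grip_width: 0.0625
grasp_force: 35.0
```

Request:
apply_moves --commands '[{"claw":0.5,"x":0,"y":0,"z":0.08,"ax":0,"ay":0,"az":0},{"claw":0.5,"x":0,"y":0,"z":0.08,"ax":0,"ay":0,"az":0},{"claw":0.5,"x":0,"y":0,"z":0,"ax":0,"ay":0,"az":0},{"claw":0.74,"x":0,"y":0,"z":0,"ax":0,"ay":0,"az":0},{"claw":0.78,"x":0,"y":0,"z":0,"ax":0,"ay":0,"az":0},{"claw":0.78,"x":0,"y":0,"z":0,"ax":0,"ay":0,"az":0},{"claw":0.78,"x":0,"y":0,"z":-0.3,"ax":0,"ay":0,"az":0},{"claw":0.78,"x":0,"y":0,"z":-1,"ax":0,"ay":0,"az":0},{"claw":0.85,"x":0,"y":0,"z":-1,"ax":0,"ay":0,"az":0},{"claw":0.85,"x":0,"y":0,"z":-1,"ax":0,"ay":0,"az":0},{"claw":0.85,"x":0,"y":0,"z":-1,"ax":0,"ay":0,"az":0},{"claw":0.85,"x":0,"y":0,"z":-0.5,"ax":0,"ay":0,"az":0},{"claw":0.85,"x":0,"y":0,"z":0,"ax":0,"ay":0,"az":0}]'

```text
clock: 18.4
tcp_pos: [0.596, -0.4188, 0.1625]
tool_rot: [179.7, 0.0, 87.2]
ft_force: [0.6, -0.3, -1.1]
grip_width: 0.0748
grasp_force: 0.0
```

Run:
```python
from h import *
p,d,s=snap('wrist','w6'); tins(p,cam('wrist',s),zf=lambda x,y:.037,r0=30,r1=50)
p,d,s=snap('top','t6'); C=cam('top'); P=cloud(C,d)
tins(p[:,:330],C,r0=8,r1=12,thr=.4)
leg(((.42,-.37,.17),87.2,0),((.43,.2,.20),87.2,0))
```

```text
tin px 257.5 177.5 r 32.4 fill 0.95 top [ 0.5954 -0.4163  0.037 ]
tin px 181.5 237.5 r 8.8 fill 1.0 top [0.4114 0.2807 0.04  ]
tin px 198.5 217.5 r 9.1 fill 0.98 top [0.4793 0.2199 0.0501]
tin px 180.5 218.5 r 9.1 fill 0.94 top [0.4767 0.2835 0.0399]
at [ 0.594  -0.4178  0.1586] [ 1.80e+02 -1.00e-01  8.73e+01] f [-0.24 -0.09 -0.29] w 0.0751 t 18.5
to [ 0.42 -0.37  0.17] turn [ 0.     -0.0004  0.0002] rows>= 1 shift [ 1.308 -5.872 -0.379]
to [0.43 0.2  0.2 ] turn [0. 0. 0.] rows>= 0 shift [18.994 -0.595 -1.   ]
```

Request:
apply_moves --commands '[{"claw":0.85,"x":0.22,"y":-0.97,"z":-0.06,"ax":0,"ay":0,"az":0},{"claw":0.85,"x":0.22,"y":-0.97,"z":-0.06,"ax":0,"ay":0,"az":0},{"claw":0.85,"x":0.22,"y":-0.97,"z":-0.06,"ax":0,"ay":0,"az":0},{"claw":0.85,"x":0.22,"y":-0.97,"z":-0.06,"ax":0,"ay":0,"az":0},{"claw":0.85,"x":0.22,"y":-0.97,"z":-0.06,"ax":0,"ay":0,"az":0},{"claw":0.85,"x":0.22,"y":-0.97,"z":-0.06,"ax":0,"ay":0,"az":0},{"claw":0.85,"x":1,"y":0,"z":-0.06,"ax":0,"ay":0,"az":0},{"claw":0.85,"x":1,"y":0,"z":-0.06,"ax":0,"ay":0,"az":0},{"claw":0.85,"x":1,"y":0,"z":-0.06,"ax":0,"ay":0,"az":0},{"claw":0.85,"x":1,"y":0,"z":-0.06,"ax":0,"ay":0,"az":0},{"claw":0.85,"x":1,"y":0,"z":-0.06,"ax":0,"ay":0,"az":0},{"claw":0.85,"x":1,"y":0,"z":-0.06,"ax":0,"ay":0,"az":0},{"claw":0.85,"x":1,"y":0,"z":-0.06,"ax":0,"ay":0,"az":0},{"claw":0.85,"x":1,"y":0,"z":-0.06,"ax":0,"ay":0,"az":0},{"claw":0.85,"x":1,"y":0,"z":-0.06,"ax":0,"ay":0,"az":0},{"claw":0.85,"x":1,"y":0,"z":-0.06,"ax":0,"ay":0,"az":0},{"claw":0.85,"x":1,"y":0,"z":0,"ax":0,"ay":0,"az":0},{"claw":0.85,"x":1,"y":0,"z":0,"ax":0,"ay":0,"az":0},{"claw":0.85,"x":1,"y":0,"z":0,"ax":0,"ay":0,"az":0},{"claw":0.85,"x":1,"y":0.2,"z":0,"ax":0,"ay":0,"az":0}]'

```text
clock: 20.5
tcp_pos: [0.4464, 0.0499, 0.1875]
tool_rot: [-179.9, -0.1, 87.3]
ft_force: [1.0, -0.5, -0.3]
grip_width: 0.0749
grasp_force: 0.0
```

Run:
```python
from h import *
T=np.array([.480,.217,.0503]); leg((T+N*.10,92,1))
```

```text
at [0.4464 0.0499 0.1875] [-1.799e+02 -1.000e-01  8.730e+01] f [ 0.95 -0.48 -0.26] w 0.0749 t 20.5
to [0.4794 0.2329 0.149 ] turn [-0.0014 -0.0257 -0.0131] rows>= 2 shift [6.185 1.314 0.302]
```

Request:
apply_moves --commands '[{"claw":0.85,"x":0,"y":0,"z":0,"ax":-0.0007,"ay":-0.0128,"az":-0.0066},{"claw":0.85,"x":0,"y":0,"z":0,"ax":-0.0007,"ay":-0.0128,"az":-0.0066},{"claw":0.85,"x":0.88,"y":0.19,"z":0.04,"ax":0,"ay":0,"az":0},{"claw":0.85,"x":0.88,"y":0.19,"z":0.04,"ax":0,"ay":0,"az":0},{"claw":0.85,"x":0.88,"y":0.19,"z":0.04,"ax":0,"ay":0,"az":0},{"claw":0.85,"x":0.88,"y":0.19,"z":0.04,"ax":0,"ay":0,"az":0},{"claw":0.85,"x":0.88,"y":0.19,"z":0.04,"ax":0,"ay":0,"az":0},{"claw":0.85,"x":0.88,"y":0.19,"z":0.04,"ax":0,"ay":0,"az":0},{"claw":0.85,"x":0.88,"y":0.19,"z":0.04,"ax":0,"ay":0,"az":0},{"claw":0.85,"x":0,"y":0,"z":0,"ax":0,"ay":0,"az":0},{"claw":0.85,"x":0,"y":0,"z":0,"ax":0,"ay":0,"az":0}]'

```text
clock: 21.6
tcp_pos: [0.4807, 0.2311, 0.15]
tool_rot: [180.0, 9.2, 92.1]
ft_force: [-0.3, -0.1, -0.1]
grip_width: 0.0751
grasp_force: 0.0
```

Run:
```python
from h import *
p,d,s=snap('wrist','w7'); T=tins(p,cam('wrist',s),r0=26,r1=46)
b=min(T,key=lambda t:np.hypot(t[0]-.48,t[1]-.217)); leg((b-N*.022,92,1))
```

```text
tin px 256.5 107.5 r 38.4 fill 0.96 top [0.477  0.2814 0.0402]
tin px 258.5 184.5 r 35.9 fill 0.96 top [0.4808 0.2176 0.0504]
tin px 178.5 107.5 r 40.5 fill 0.92 top [0.4141 0.2791 0.0402]
at [0.481  0.2302 0.1504] [179.9   9.2  92. ] f [-0.06  0.13  0.46] w 0.0751 t 21.6
to [0.4809 0.2141 0.0287] turn [0.0002 0.0001 0.    ] rows>= 1 shift [ 0.117 -0.021  4.089]
```

Request:
apply_moves --commands '[{"claw":0.85,"x":0.12,"y":-0.02,"z":0.9,"ax":0,"ay":0,"az":0},{"claw":0.85,"x":0,"y":0,"z":0.9,"ax":0,"ay":0,"az":0},{"claw":0.85,"x":0,"y":0,"z":0.9,"ax":0,"ay":0,"az":0},{"claw":0.85,"x":0,"y":0,"z":0.7,"ax":0,"ay":0,"az":0},{"claw":0.85,"x":0,"y":0,"z":0.45,"ax":0,"ay":0,"az":0},{"claw":0.85,"x":0,"y":0,"z":0.2,"ax":0,"ay":0,"az":0},{"claw":0.85,"x":0,"y":0,"z":0,"ax":0,"ay":0,"az":0},{"claw":0.5,"x":0,"y":0,"z":0,"ax":0,"ay":0,"az":0},{"claw":0.5,"x":0,"y":0,"z":0,"ax":0,"ay":0,"az":0},{"claw":0.5,"x":0,"y":0,"z":0,"ax":0,"ay":0,"az":0},{"claw":0.5,"x":0,"y":0,"z":0,"ax":0,"ay":0,"az":0},{"claw":0.5,"x":0,"y":0,"z":-0.3,"ax":0,"ay":0,"az":0},{"claw":0.5,"x":0,"y":0,"z":-0.7,"ax":0,"ay":0,"az":0},{"claw":0.5,"x":0,"y":0,"z":-1,"ax":0,"ay":0,"az":0},{"claw":0.5,"x":0,"y":0,"z":-1,"ax":0,"ay":0,"az":0},{"claw":0.5,"x":0,"y":0,"z":-1,"ax":0,"ay":0,"az":0},{"claw":0.5,"x":0,"y":0,"z":-0.6,"ax":0,"ay":0,"az":0},{"claw":0.5,"x":0,"y":0,"z":0,"ax":0,"ay":0,"az":0},{"claw":0.5,"x":0,"y":0,"z":0,"ax":0,"ay":0,"az":0}]' --grip_force 40

```text
clock: 23.55
tcp_pos: [0.4807, 0.2373, 0.167]
tool_rot: [179.8, 9.1, 92.0]
ft_force: [-0.1, 0.9, -1.6]
grip_width: 0.0624
grasp_force: 40.0
```

Run:
```python
from h import *
# slot for tote_full: centre .430,-.320 ; yaw of gripper 93.5
leg(((.46,.22,.17),93.5,0),((.432,-.38,.15),93.5,0))
```

```text
at [0.4807 0.2373 0.167 ] [179.8   9.1  92. ] f [-0.12  0.92 -1.59] w 0.0624 t 23.6
to [0.46 0.22 0.17] turn [ 0.0002  0.0254 -0.0041] rows>= 2 shift [-0.532 -0.723 -0.101]
to [ 0.432 -0.38   0.15 ] turn [0. 0. 0.] rows>= 0 shift [-19.906  -2.153   0.667]
```

Run:
```python
from h import *
leg(((.4807,.2373,.167),87.2,0),((.42,-.355,.16),87.2,0),((.598,-.351,.15),87.2,0),((.598,-.351,.0165),87.2,0))
```

```text
at [0.4807 0.2373 0.167 ] [179.8   9.1  92. ] f [-0.12  0.92 -1.59] w 0.0624 t 23.6
to [0.4807 0.2373 0.167 ] turn [0.0016 0.0254 0.0133] rows>= 2 shift [ 0.001  0.001 -0.001]
to [ 0.42  -0.355  0.16 ] turn [0. 0. 0.] rows>= 0 shift [-19.819  -1.056   0.233]
to [ 0.598 -0.351  0.15 ] turn [0. 0. 0.] rows>= 0 shift [0.423 5.92  0.333]
to [ 0.598  -0.351   0.0165] turn [0. 0. 0.] rows>= 0 shift [ 0.   -0.    4.45]
```

Request:
apply_moves --commands '[{"claw":0.5,"x":0,"y":-0.35,"z":0,"ax":0.0008,"ay":0.0127,"az":0.0066},{"claw":0.5,"x":0,"y":-0.35,"z":0,"ax":0.0008,"ay":0.0127,"az":0.0066},{"claw":0.5,"x":-0.8,"y":-0.35,"z":0,"ax":0,"ay":0,"az":0},{"claw":0.5,"x":-1,"y":0,"z":0,"ax":0,"ay":0,"az":0},{"claw":0.5,"x":-1,"y":0,"z":0,"ax":0,"ay":0,"az":0},{"claw":0.5,"x":-1,"y":0,"z":0,"ax":0,"ay":0,"az":0},{"claw":0.5,"x":-1,"y":0,"z":0,"ax":0,"ay":0,"az":0},{"claw":0.5,"x":-1,"y":0,"z":0,"ax":0,"ay":0,"az":0},{"claw":0.5,"x":-1,"y":0,"z":0,"ax":0,"ay":0,"az":0},{"claw":0.5,"x":-1,"y":0,"z":0,"ax":0,"ay":0,"az":0},{"claw":0.5,"x":-1,"y":0,"z":0,"ax":0,"ay":0,"az":0},{"claw":0.5,"x":-1,"y":0,"z":0,"ax":0,"ay":0,"az":0},{"claw":0.5,"x":-1,"y":0,"z":0,"ax":0,"ay":0,"az":0},{"claw":0.5,"x":-1,"y":0,"z":0,"ax":0,"ay":0,"az":0},{"claw":0.5,"x":-1,"y":0,"z":0,"ax":0,"ay":0,"az":0},{"claw":0.5,"x":-1,"y":0,"z":0,"ax":0,"ay":0,"az":0},{"claw":0.5,"x":-1,"y":0,"z":0,"ax":0,"ay":0,"az":0},{"claw":0.5,"x":-1,"y":0,"z":0,"ax":0,"ay":0,"az":0},{"claw":0.5,"x":-1,"y":0,"z":0,"ax":0,"ay":0,"az":0},{"claw":0.5,"x":-1,"y":0,"z":0,"ax":0,"ay":0,"az":0}]'

```text
clock: 25.55
tcp_pos: [0.4222, -0.2964, 0.1653]
tool_rot: [-179.8, -0.1, 87.2]
ft_force: [0.9, -0.7, -1.9]
grip_width: 0.0625
grasp_force: 40.0
```

Request:
apply_moves --commands '[{"claw":0.5,"x":-1,"y":0,"z":0,"ax":0,"ay":0,"az":0},{"claw":0.5,"x":-1,"y":0,"z":0,"ax":0,"ay":0,"az":0},{"claw":0.5,"x":0,"y":1,"z":0,"ax":0,"ay":0,"az":0},{"claw":0.5,"x":0,"y":1,"z":0,"ax":0,"ay":0,"az":0},{"claw":0.5,"x":0,"y":1,"z":0,"ax":0,"ay":0,"az":0},{"claw":0.5,"x":0,"y":1,"z":0,"ax":0,"ay":0,"az":0},{"claw":0.5,"x":0,"y":1,"z":0,"ax":0,"ay":0,"az":0},{"claw":0.5,"x":0,"y":0.9,"z":0,"ax":0,"ay":0,"az":0},{"claw":0.5,"x":0,"y":0,"z":0,"ax":0,"ay":0,"az":0},{"claw":0.5,"x":0,"y":0,"z":0,"ax":0,"ay":0,"az":0}]'

```text
clock: 26.55
tcp_pos: [0.5965, -0.3633, 0.1646]
tool_rot: [-179.8, -0.1, 87.3]
ft_force: [0.5, 0.1, -1.8]
grip_width: 0.0626
grasp_force: 40.0
```

Run:
```python
from h import *
leg(((.5975,-.351,.0165),87.2,0))
```

```text
at [ 0.5965 -0.3633  0.1646] [-1.798e+02 -1.000e-01  8.730e+01] f [ 0.52  0.08 -1.77] w 0.0626 t 26.6
to [ 0.5975 -0.351   0.0165] turn [-0.0006 -0.0003  0.0002] rows>= 1 shift [0.412 0.012 4.936]
```

Request:
apply_moves --commands '[{"claw":0.5,"x":0.41,"y":0.01,"z":0.4,"ax":0,"ay":0,"az":0},{"claw":0.5,"x":0,"y":0,"z":0.9,"ax":0,"ay":0,"az":0},{"claw":0.5,"x":0,"y":0,"z":0.9,"ax":0,"ay":0,"az":0},{"claw":0.5,"x":0,"y":0,"z":0.9,"ax":0,"ay":0,"az":0},{"claw":0.5,"x":0,"y":0,"z":0.9,"ax":0,"ay":0,"az":0},{"claw":0.5,"x":0,"y":0,"z":0.4,"ax":0,"ay":0,"az":0},{"claw":0.5,"x":0,"y":0,"z":0.3,"ax":0,"ay":0,"az":0},{"claw":0.5,"x":0,"y":0,"z":0.2,"ax":0,"ay":0,"az":0},{"claw":0.5,"x":0,"y":0,"z":0.07,"ax":0,"ay":0,"az":0},{"claw":0.5,"x":0,"y":0,"z":0,"ax":0,"ay":0,"az":0},{"claw":0.5,"x":0,"y":0,"z":0,"ax":0,"ay":0,"az":0},{"claw":0.74,"x":0,"y":0,"z":0,"ax":0,"ay":0,"az":0},{"claw":0.78,"x":0,"y":0,"z":0,"ax":0,"ay":0,"az":0},{"claw":0.78,"x":0,"y":0,"z":0,"ax":0,"ay":0,"az":0}]'

```text
clock: 27.95
tcp_pos: [0.5989, -0.3517, 0.0181]
tool_rot: [180.0, -0.0, 87.2]
ft_force: [-0.7, 0.4, -1.0]
grip_width: 0.0683
grasp_force: 0.0
```

Request:
apply_moves --commands '[{"claw":0.78,"x":0,"y":0,"z":-0.3,"ax":0,"ay":0,"az":0},{"claw":0.78,"x":0,"y":0,"z":-1,"ax":0,"ay":0,"az":0},{"claw":0.85,"x":0,"y":0,"z":-1,"ax":0,"ay":0,"az":0},{"claw":0.85,"x":0,"y":0,"z":-1,"ax":0,"ay":0,"az":0},{"claw":0.85,"x":0,"y":0,"z":-1,"ax":0,"ay":0,"az":0},{"claw":0.85,"x":0,"y":0,"z":-0.7,"ax":0,"ay":0,"az":0},{"claw":0.85,"x":-0.2,"y":0,"z":0,"ax":0,"ay":0,"az":0},{"claw":0.85,"x":0,"y":0,"z":0,"ax":0,"ay":0,"az":0}]'

```text
clock: 28.75
tcp_pos: [0.5979, -0.3591, 0.168]
tool_rot: [180.0, 0.0, 87.2]
ft_force: [0.1, -0.0, -1.3]
grip_width: 0.0751
grasp_force: 0.0
```

Run:
```python
from h import *
p,d,s=snap('wrist','w8'); tins(p,cam('wrist',s),zf=lambda x,y:.037,r0=26,r1=46)
p,d,s=snap('top','t8'); tins(p[:,:330],cam('top'),r0=8,r1=12,thr=.4)
leg()
```

```text
tin px 259.5 171.5 r 31.2 fill 0.96 top [ 0.5988 -0.3522  0.037 ]
tin px 257.5 233.5 r 28.5 fill 0.98 top [ 0.5935 -0.4175  0.037 ]
tin px 181.5 237.5 r 8.8 fill 1.0 top [0.4114 0.2807 0.04  ]
tin px 180.5 218.5 r 8.8 fill 1.0 top [0.4767 0.2835 0.0399]
at [ 0.5973 -0.3578  0.1663] [-1.799e+02 -1.000e-01  8.720e+01] f [0.52 0.18 0.83] w 0.0749 t 28.9
```

Request:
apply_moves --commands '[{"claw":0.85,"x":0,"y":-0.95,"z":-0.1,"ax":0,"ay":0,"az":0},{"claw":0.85,"x":0,"y":-0.95,"z":-0.1,"ax":0,"ay":0,"az":0},{"claw":0.85,"x":0,"y":-0.95,"z":-0.1,"ax":0,"ay":0,"az":0},{"claw":0.85,"x":0,"y":-0.95,"z":-0.1,"ax":0,"ay":0,"az":0},{"claw":0.85,"x":0,"y":-0.95,"z":-0.1,"ax":0,"ay":0,"az":0},{"claw":0.85,"x":0,"y":-0.95,"z":-0.1,"ax":0,"ay":0,"az":0},{"claw":0.85,"x":1,"y":0,"z":-0.1,"ax":0,"ay":0,"az":0},{"claw":0.85,"x":1,"y":0,"z":-0.1,"ax":0,"ay":0,"az":0},{"claw":0.85,"x":1,"y":0,"z":-0.1,"ax":0,"ay":0,"az":0},{"claw":0.85,"x":1,"y":0,"z":0,"ax":0,"ay":0,"az":0},{"claw":0.85,"x":1,"y":0,"z":0,"ax":0,"ay":0,"az":0},{"claw":0.85,"x":1,"y":0,"z":0,"ax":0,"ay":0,"az":0},{"claw":0.85,"x":1,"y":0,"z":0,"ax":0,"ay":0,"az":0},{"claw":0.85,"x":1,"y":0,"z":0,"ax":0,"ay":0,"az":0},{"claw":0.85,"x":1,"y":0,"z":0,"ax":0,"ay":0,"az":0},{"claw":0.85,"x":1,"y":0,"z":0,"ax":0,"ay":0,"az":0},{"claw":0.85,"x":1,"y":0,"z":0,"ax":0,"ay":0,"az":0},{"claw":0.85,"x":1,"y":0,"z":0,"ax":0,"ay":0,"az":0},{"claw":0.85,"x":1,"y":0,"z":0,"ax":0,"ay":0,"az":0},{"claw":0.85,"x":1,"y":0,"z":0,"ax":0,"ay":0,"az":0}]'

```text
clock: 30.85
tcp_pos: [0.4468, 0.0712, 0.1941]
tool_rot: [-179.9, -0.0, 87.3]
ft_force: [0.8, 0.1, 0.0]
grip_width: 0.075
grasp_force: 0.0
```

Request:
apply_moves --commands '[{"claw":0.85,"x":1,"y":0,"z":0,"ax":0,"ay":0,"az":0},{"claw":0.85,"x":1,"y":0,"z":0,"ax":0,"ay":0,"az":0},{"claw":0.85,"x":1,"y":0,"z":0,"ax":0,"ay":0,"az":0},{"claw":0.85,"x":1,"y":0,"z":0,"ax":0,"ay":0,"az":0},{"claw":0.85,"x":1,"y":0,"z":0,"ax":0,"ay":0,"az":0},{"claw":0.85,"x":1,"y":0,"z":0,"ax":0,"ay":0,"az":0},{"claw":0.85,"x":1,"y":0,"z":0,"ax":0,"ay":0,"az":0}]'

```text
clock: 31.55
tcp_pos: [0.457, 0.2806, 0.1939]
tool_rot: [-179.9, 0.0, 87.3]
ft_force: [0.1, -0.3, 0.7]
grip_width: 0.0748
grasp_force: 0.0
```

Run:
```python
from h import *
T=np.array([.477,.281,.0402]); leg((T+N*.10,2,1))
```

```text
at [0.457  0.2806 0.1939] [-179.9    0.    87.3] f [ 0.13 -0.29  0.68] w 0.0748 t 31.6
to [0.4764 0.2969 0.1389] turn [-0.0208 -0.0186  0.2363] rows>= 11 shift [ 0.668 -0.806  1.727]
```

Request:
apply_moves --commands '[{"claw":0.85,"x":0,"y":0,"z":0,"ax":-0.0019,"ay":-0.0017,"az":0.0215},{"claw":0.85,"x":0,"y":0,"z":0,"ax":-0.0019,"ay":-0.0017,"az":0.0215},{"claw":0.85,"x":0,"y":0,"z":0,"ax":-0.0019,"ay":-0.0017,"az":0.0215},{"claw":0.85,"x":0,"y":0,"z":0,"ax":-0.0019,"ay":-0.0017,"az":0.0215},{"claw":0.85,"x":0,"y":0,"z":0,"ax":-0.0019,"ay":-0.0017,"az":0.0215},{"claw":0.85,"x":0,"y":0,"z":0,"ax":-0.0019,"ay":-0.0017,"az":0.0215},{"claw":0.85,"x":0,"y":0,"z":0,"ax":-0.0019,"ay":-0.0017,"az":0.0215},{"claw":0.85,"x":0,"y":0,"z":0,"ax":-0.0019,"ay":-0.0017,"az":0.0215},{"claw":0.85,"x":0,"y":0,"z":0,"ax":-0.0019,"ay":-0.0017,"az":0.0215},{"claw":0.85,"x":0,"y":0,"z":0,"ax":-0.0019,"ay":-0.0017,"az":0.0215},{"claw":0.85,"x":0,"y":0,"z":0,"ax":-0.0019,"ay":-0.0017,"az":0.0215},{"claw":0.85,"x":0.33,"y":-0.4,"z":0.85,"ax":0,"ay":0,"az":0},{"claw":0.85,"x":0.33,"y":-0.4,"z":0.85,"ax":0,"ay":0,"az":0},{"claw":0.85,"x":0,"y":0,"z":0,"ax":0,"ay":0,"az":0},{"claw":0.85,"x":0,"y":0,"z":0,"ax":0,"ay":0,"az":0}]'

```text
clock: 33.05
tcp_pos: [0.4762, 0.2955, 0.1402]
tool_rot: [170.8, 0.0, 1.9]
ft_force: [-0.4, 0.5, -0.4]
grip_width: 0.0749
grasp_force: 0.0
```

Run:
```python
from h import *
p,d,s=snap('wrist','w9'); T=tins(p,cam('wrist',s),r0=26,r1=46)
b=min(T,key=lambda t:np.hypot(t[0]-.477,t[1]-.281)); leg((b-N*.020,2,1))
```

```text
tin px 257.5 185.5 r 35.7 fill 0.96 top [0.4794 0.2807 0.0403]
tin px 259.5 251.5 r 32.9 fill 0.96 top [0.4152 0.2768 0.0406]
at [0.4767 0.2958 0.1411] [ 1.708e+02 -1.000e-01  1.900e+00] f [0.26 0.09 0.52] w 0.0743 t 33.1
to [0.4795 0.2775 0.0206] turn [ 0.     -0.0002 -0.0002] rows>= 1 shift [ 0.073 -0.034  4.065]
```

View pics/w9.png

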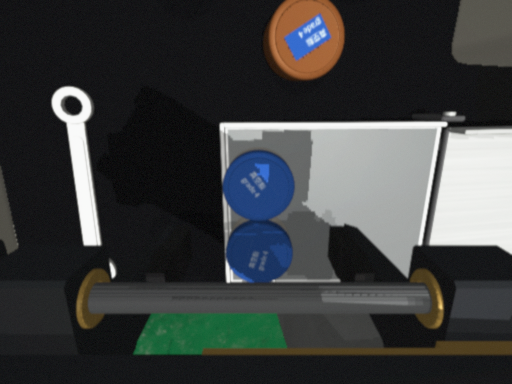

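Tin A is at px (258,186) against the end lip, with its neighbour at (259,251). The fingers straddle A along y, clear of the neighbour.

Request:
apply_moves --commands '[{"claw":0.85,"x":0.07,"y":-0.03,"z":0.9,"ax":0,"ay":0,"az":0},{"claw":0.85,"x":0,"y":0,"z":0.9,"ax":0,"ay":0,"az":0},{"claw":0.85,"x":0,"y":0,"z":0.9,"ax":0,"ay":0,"az":0},{"claw":0.85,"x":0,"y":0,"z":0.7,"ax":0,"ay":0,"az":0},{"claw":0.85,"x":0,"y":0,"z":0.45,"ax":0,"ay":0,"az":0},{"claw":0.85,"x":0,"y":0,"z":0.2,"ax":0,"ay":0,"az":0},{"claw":0.85,"x":0,"y":0,"z":0,"ax":0,"ay":0,"az":0},{"claw":0.5,"x":0,"y":0,"z":0,"ax":0,"ay":0,"az":0},{"claw":0.5,"x":0,"y":0,"z":0,"ax":0,"ay":0,"az":0},{"claw":0.5,"x":0,"y":0,"z":0,"ax":0,"ay":0,"az":0},{"claw":0.5,"x":0,"y":0,"z":0,"ax":0,"ay":0,"az":0},{"claw":0.5,"x":0,"y":0,"z":-0.3,"ax":0,"ay":0,"az":0},{"claw":0.5,"x":0,"y":0,"z":-0.7,"ax":0,"ay":0,"az":0},{"claw":0.5,"x":0,"y":0,"z":-1,"ax":0,"ay":0,"az":0},{"claw":0.5,"x":0,"y":0,"z":-1,"ax":0,"ay":0,"az":0},{"claw":0.5,"x":0,"y":0,"z":-1,"ax":0,"ay":0,"az":0},{"claw":0.5,"x":0,"y":0,"z":-0.8,"ax":0,"ay":0,"az":0},{"claw":0.5,"x":0,"y":0,"z":0,"ax":0,"ay":0,"az":0},{"claw":0.5,"x":0,"y":0,"z":0,"ax":0,"ay":0,"az":0}]' --grip_force 40

```text
clock: 35.0
tcp_pos: [0.4785, 0.3003, 0.1625]
tool_rot: [170.8, -0.1, 1.9]
ft_force: [0.0, -0.6, -7.4]
grip_width: 0.0623
grasp_force: 40.0
```

Run:
```python
from h import *
leg(((.4807,.2373,.167),93.5,0))
```

```text
at [0.4785 0.3003 0.1625] [ 1.708e+02 -1.000e-01  1.900e+00] f [ 0.01 -0.57 -7.38] w 0.0623 t 35.0
to [0.4807 0.2373 0.167 ] turn [ 0.02    0.0201 -0.2538] rows>= 11 shift [-2.102 -0.056 -0.149]
```

Request:
apply_moves --commands '[{"claw":0.5,"x":0,"y":0,"z":0,"ax":0.0018,"ay":0.0018,"az":-0.0231},{"claw":0.5,"x":0,"y":0,"z":0,"ax":0.0018,"ay":0.0018,"az":-0.0231},{"claw":0.5,"x":0,"y":0,"z":0,"ax":0.0018,"ay":0.0018,"az":-0.0231},{"claw":0.5,"x":0,"y":0,"z":0,"ax":0.0018,"ay":0.0018,"az":-0.0231},{"claw":0.5,"x":0,"y":0,"z":0,"ax":0.0018,"ay":0.0018,"az":-0.0231},{"claw":0.5,"x":0,"y":0,"z":0,"ax":0.0018,"ay":0.0018,"az":-0.0231},{"claw":0.5,"x":0,"y":0,"z":0,"ax":0.0018,"ay":0.0018,"az":-0.0231},{"claw":0.5,"x":0,"y":0,"z":0,"ax":0.0018,"ay":0.0018,"az":-0.0231},{"claw":0.5,"x":0,"y":0,"z":0,"ax":0.0018,"ay":0.0018,"az":-0.0231},{"claw":0.5,"x":0,"y":0,"z":0,"ax":0.0018,"ay":0.0018,"az":-0.0231},{"claw":0.5,"x":0,"y":0,"z":0,"ax":0.0018,"ay":0.0018,"az":-0.0231},{"claw":0.5,"x":-0.5,"y":-0.6,"z":0,"ax":0,"ay":0,"az":0},{"claw":0.5,"x":-1,"y":-0.6,"z":0,"ax":0,"ay":0,"az":0},{"claw":0.5,"x":-1,"y":-0.6,"z":0,"ax":0,"ay":0,"az":0},{"claw":0.5,"x":-1,"y":-0.6,"z":0,"ax":0,"ay":0,"az":0},{"claw":0.5,"x":-1,"y":-0.5,"z":0,"ax":0,"ay":0,"az":0},{"claw":0.5,"x":-1,"y":0,"z":0,"ax":0,"ay":0,"az":0},{"claw":0.5,"x":-1,"y":0,"z":0,"ax":0,"ay":0,"az":0},{"claw":0.5,"x":-1,"y":0,"z":0,"ax":0,"ay":0,"az":0},{"claw":0.5,"x":-1,"y":0,"z":0,"ax":0,"ay":0,"az":0}]'

```text
clock: 37.0
tcp_pos: [0.4065, 0.0388, 0.1622]
tool_rot: [-179.8, 0.1, 93.6]
ft_force: [1.0, -0.5, -5.6]
grip_width: 0.0623
grasp_force: 40.0
```

Request:
apply_moves --commands '[{"claw":0.5,"x":-1,"y":0,"z":0,"ax":0,"ay":0,"az":0},{"claw":0.5,"x":-1,"y":0,"z":0,"ax":0,"ay":0,"az":0},{"claw":0.5,"x":-1,"y":0,"z":0,"ax":0,"ay":0,"az":0},{"claw":0.5,"x":-1,"y":0,"z":0,"ax":0,"ay":0,"az":0},{"claw":0.5,"x":-1,"y":0,"z":0,"ax":0,"ay":0,"az":0},{"claw":0.5,"x":-1,"y":0,"z":0,"ax":0,"ay":0,"az":0},{"claw":0.5,"x":-1,"y":0,"z":0,"ax":0,"ay":0,"az":0},{"claw":0.5,"x":-1,"y":0,"z":0,"ax":0,"ay":0,"az":0},{"claw":0.5,"x":-1,"y":0,"z":0,"ax":0,"ay":0,"az":0},{"claw":0.5,"x":-1,"y":0,"z":0,"ax":0,"ay":0,"az":0},{"claw":0.5,"x":-1,"y":0,"z":0,"ax":0,"ay":0,"az":0},{"claw":0.5,"x":-1,"y":0,"z":0,"ax":0,"ay":0,"az":0},{"claw":0.5,"x":-1,"y":0,"z":0,"ax":0,"ay":0,"az":0},{"claw":0.5,"x":-0.7,"y":0,"z":0,"ax":0,"ay":0,"az":0},{"claw":0.5,"x":0,"y":0,"z":0,"ax":0,"ay":0,"az":0},{"claw":0.5,"x":0,"y":0,"z":0,"ax":0,"ay":0,"az":0}]'

```text
clock: 38.6
tcp_pos: [0.4324, -0.3688, 0.1624]
tool_rot: [-179.8, -0.1, 93.5]
ft_force: [0.1, 0.8, -6.9]
grip_width: 0.0625
grasp_force: 40.0
```

Run:
```python
from h import *
p,d,s=snap('wrist','w10'); leg(((.433,-.36,.04),93.5,0))
```

```text
at [ 0.4329 -0.368   0.1628] [-1.799e+02 -1.000e-01  9.360e+01] f [ 0.19  0.02 -5.99] w 0.0623 t 38.6
to [ 0.433 -0.36   0.04 ] turn [-0.0003 -0.0002  0.0003] rows>= 1 shift [0.267 0.019 4.093]
```

View pics/w10.png

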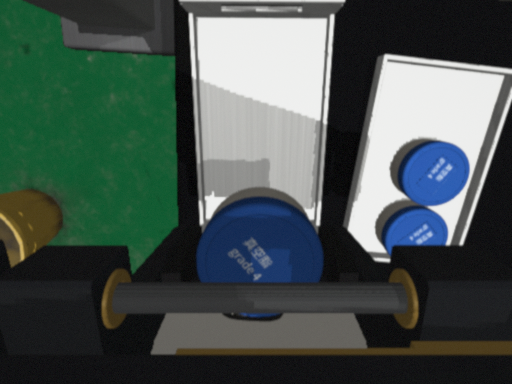

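The view shows tote_full straight ahead: the foot of its +y end at v≈17, and the side rims at u≈191–331 (v=17) and 203–320 (v=225). The two empties lie in the low tote at (435,172) and (416,236).

Run:
```python
from h import *
a=np.load('pics/w10.npz'); C=cam('wrist',dict(tcp_pos=a['tp'],tool_rot=a['tr']))
for v,l,r in ((50,193,329),(120,197,326),(200,202,322)):
    A,B=plane(C,(l,v),.018),plane(C,(r,v),.018); print(A.round(4),B.round(4),((A+B)/2).round(4))
print('end foot',plane(C,(262,17),.004),'end top',plane(C,(262,12),.052),plane(C,(262,2),.052))
P=cloud(C,a['d']); print(P[100:190:20,262,2].round(3),P[40:200:40,192:204,2].round(3).tolist())
```

```text
[ 0.3655 -0.2561  0.018 ] [ 0.488  -0.2487  0.018 ] [ 0.4267 -0.2524  0.018 ]
[ 0.3691 -0.3178  0.018 ] [ 0.493  -0.3102  0.018 ] [ 0.4311 -0.314   0.018 ]
[ 0.3743 -0.399   0.018 ] [ 0.499  -0.3912  0.018 ] [ 0.4367 -0.3951  0.018 ]
end foot [ 0.42585559 -0.22258811  0.004     ] end top [ 0.42615173 -0.23065189  0.052     ] [ 0.42572361 -0.22389239  0.052     ]
[0.005 0.004 0.004 0.005 0.003] [[0.018, 0.019, 0.019, 0.012, 0.006, 0.004, 0.004, 0.003, 0.005, 0.005, 0.003, 0.005], [0.018, 0.018, 0.016, 0.018, 0.016, 0.011, 0.007, 0.005, 0.005, 0.003, 0.004, 0.004], [-0.001, -0.0, 0.018, 0.018, 0.019, 0.017, 0.017, 0.014, 0.007, 0.005, 0.003, 0.005], [-0.001, 0.001, 0.001, 0.001, 0.0, 0.019, 0.018, 0.018, 0.016, 0.012, 0.006, 0.005]]
```

Request:
apply_moves --commands '[{"claw":0.5,"x":0.16,"y":0.07,"z":0.4,"ax":0,"ay":0,"az":0},{"claw":0.5,"x":0,"y":0,"z":0.9,"ax":0,"ay":0,"az":0},{"claw":0.5,"x":0,"y":0,"z":0.9,"ax":0,"ay":0,"az":0},{"claw":0.5,"x":0,"y":0,"z":0.9,"ax":0,"ay":0,"az":0},{"claw":0.5,"x":0,"y":0,"z":0.8,"ax":0,"ay":0,"az":0},{"claw":0.5,"x":0,"y":0,"z":0.4,"ax":0,"ay":0,"az":0},{"claw":0.5,"x":0,"y":0,"z":0.3,"ax":0,"ay":0,"az":0},{"claw":0.5,"x":0,"y":0,"z":0.2,"ax":0,"ay":0,"az":0},{"claw":0.5,"x":0,"y":0,"z":0,"ax":0,"ay":0,"az":0},{"claw":0.5,"x":0,"y":0,"z":0,"ax":0,"ay":0,"az":0}]'

```text
clock: 39.65
tcp_pos: [0.4363, -0.3652, 0.0211]
tool_rot: [179.9, 0.2, 93.6]
ft_force: [0.6, 0.5, -4.7]
grip_width: 0.0628
grasp_force: 40.0
```

Request:
apply_moves --commands '[{"claw":0.5,"x":0,"y":-0.03,"z":0.06,"ax":0,"ay":0,"az":0},{"claw":0.5,"x":0,"y":0,"z":0.04,"ax":0,"ay":0,"az":0},{"claw":0.5,"x":0,"y":0,"z":0,"ax":0,"ay":0,"az":0},{"claw":0.74,"x":0,"y":0,"z":0,"ax":0,"ay":0,"az":0},{"claw":0.78,"x":0,"y":0,"z":0,"ax":0,"ay":0,"az":0},{"claw":0.78,"x":0,"y":0,"z":0,"ax":0,"ay":0,"az":0},{"claw":0.78,"x":0,"y":0,"z":-0.3,"ax":0,"ay":0,"az":0},{"claw":0.78,"x":0,"y":0,"z":-1,"ax":0,"ay":0,"az":0},{"claw":0.85,"x":0,"y":0,"z":-1,"ax":0,"ay":0,"az":0},{"claw":0.85,"x":0,"y":0,"z":-1,"ax":0,"ay":0,"az":0},{"claw":0.85,"x":0,"y":0,"z":-1,"ax":0,"ay":0,"az":0},{"claw":0.85,"x":0,"y":0,"z":-1,"ax":0,"ay":0,"az":0},{"claw":0.85,"x":0,"y":0,"z":0,"ax":0,"ay":0,"az":0},{"claw":0.85,"x":0,"y":0,"z":0,"ax":0,"ay":0,"az":0}]'

```text
clock: 41.05
tcp_pos: [0.435, -0.3649, 0.1772]
tool_rot: [179.9, 0.2, 93.6]
ft_force: [-0.0, -0.2, -0.8]
grip_width: 0.0747
grasp_force: 0.0
```

Run:
```python
from h import *
p,d,s=snap('wrist','w11'); tins(p,cam('wrist',s),zf=lambda x,y:.037,r0=24,r1=46)
p,d,s=snap('top','t11'); tins(p[:,:330],cam('top'),r0=8,r1=12,thr=.4)
leg()
```

```text
tin px 259.5 176.5 r 29.4 fill 0.97 top [ 0.4357 -0.3658  0.037 ]
tin px 400.5 232.5 r 28.2 fill 0.94 top [ 0.589  -0.4178  0.037 ]
tin px 422.5 176.5 r 35.1 fill 0.83 top [ 0.5987 -0.3557  0.037 ]
tin px 181.5 237.5 r 8.3 fill 1.0 top [0.4114 0.2807 0.04  ]
at [ 0.4342 -0.3643  0.1756] [-1.799e+02  1.000e-01  9.360e+01] f [-0.69  0.24 -0.01] w 0.0751 t 41.1
```

Request:
apply_moves --commands '[{"claw":0.85,"x":1,"y":0,"z":0,"ax":0,"ay":0,"az":0},{"claw":0.85,"x":1,"y":0,"z":0,"ax":0,"ay":0,"az":0},{"claw":0.85,"x":1,"y":0,"z":0,"ax":0,"ay":0,"az":0},{"claw":0.85,"x":1,"y":0,"z":0,"ax":0,"ay":0,"az":0},{"claw":0.85,"x":1,"y":0,"z":0,"ax":0,"ay":0,"az":0},{"claw":0.85,"x":1,"y":0,"z":0,"ax":0,"ay":0,"az":0},{"claw":0.85,"x":1,"y":0,"z":0,"ax":0,"ay":0,"az":0},{"claw":0.85,"x":1,"y":0,"z":0,"ax":0,"ay":0,"az":0},{"claw":0.85,"x":1,"y":0,"z":0,"ax":0,"ay":0,"az":0},{"claw":0.85,"x":1,"y":0,"z":0,"ax":0,"ay":0,"az":0},{"claw":0.85,"x":1,"y":0,"z":0,"ax":0,"ay":0,"az":0},{"claw":0.85,"x":1,"y":0,"z":0,"ax":0,"ay":0,"az":0},{"claw":0.85,"x":1,"y":0,"z":0,"ax":0,"ay":0,"az":0},{"claw":0.85,"x":1,"y":0,"z":0,"ax":0,"ay":0,"az":0},{"claw":0.85,"x":1,"y":0,"z":0,"ax":0,"ay":0,"az":0},{"claw":0.85,"x":1,"y":0,"z":0,"ax":0,"ay":0,"az":0},{"claw":0.85,"x":1,"y":0,"z":0,"ax":0,"ay":0,"az":0},{"claw":0.85,"x":1,"y":0,"z":0,"ax":0,"ay":0,"az":0},{"claw":0.85,"x":1,"y":0,"z":0,"ax":0,"ay":0,"az":0},{"claw":0.85,"x":1,"y":0.3,"z":0,"ax":0,"ay":0,"az":0}]'

```text
clock: 43.15
tcp_pos: [0.4046, 0.2354, 0.1742]
tool_rot: [-179.9, 0.2, 93.7]
ft_force: [0.4, -0.3, -0.4]
grip_width: 0.0747
grasp_force: 0.0
```

Run:
```python
from h import *
T=np.array([.414,.278,.0405]); leg((T+N*.10,92,1))
```

```text
at [0.4046 0.2354 0.1742] [-179.9    0.2   93.7] f [ 0.4  -0.32 -0.38] w 0.0747 t 43.1
to [0.4134 0.2939 0.1392] turn [-0.     -0.0249  0.0046] rows>= 2 shift [2.1   0.362 0.841]
```

Request:
apply_moves --commands '[{"claw":0.85,"x":0,"y":0,"z":0,"ax":0,"ay":-0.0125,"az":0.0023},{"claw":0.85,"x":0,"y":0,"z":0,"ax":0,"ay":-0.0125,"az":0.0023},{"claw":0.85,"x":0.7,"y":0.12,"z":0.28,"ax":0,"ay":0,"az":0},{"claw":0.85,"x":0.7,"y":0.12,"z":0.28,"ax":0,"ay":0,"az":0},{"claw":0.85,"x":0.7,"y":0.12,"z":0.28,"ax":0,"ay":0,"az":0},{"claw":0.85,"x":0,"y":0,"z":0,"ax":0,"ay":0,"az":0},{"claw":0.85,"x":0,"y":0,"z":0,"ax":0,"ay":0,"az":0}]'

```text
clock: 43.85
tcp_pos: [0.4143, 0.2927, 0.1395]
tool_rot: [180.0, 9.2, 92.0]
ft_force: [-0.7, -1.0, -0.0]
grip_width: 0.0745
grasp_force: 0.0
```

Run:
```python
from h import *
p,d,s=snap('wrist','w12'); T=tins(p,cam('wrist',s),r0=26,r1=46)
b=min(T,key=lambda t:np.hypot(t[0]-.414,t[1]-.278)); leg((b-N*.020,92,1))
```

```text
tin px 255.5 183.5 r 35.1 fill 0.96 top [0.4118 0.2802 0.04  ]
at [0.4147 0.2923 0.14  ] [179.9   9.2  91.9] f [ 0.2   0.45 -0.31] w 0.0745 t 43.9
to [0.412  0.277  0.0203] turn [ 0.0001  0.0001 -0.0002] rows>= 1 shift [ 0.137 -0.11   4.018]
```

Request:
apply_moves --commands '[{"claw":0.85,"x":0.12,"y":-0.08,"z":0.9,"ax":0,"ay":0,"az":0},{"claw":0.85,"x":0,"y":0,"z":0.9,"ax":0,"ay":0,"az":0},{"claw":0.85,"x":0,"y":0,"z":0.9,"ax":0,"ay":0,"az":0},{"claw":0.85,"x":0,"y":0,"z":0.7,"ax":0,"ay":0,"az":0},{"claw":0.85,"x":0,"y":0,"z":0.4,"ax":0,"ay":0,"az":0},{"claw":0.85,"x":0,"y":0,"z":0.2,"ax":0,"ay":0,"az":0},{"claw":0.85,"x":0,"y":0,"z":0,"ax":0,"ay":0,"az":0},{"claw":0.5,"x":0,"y":0,"z":0,"ax":0,"ay":0,"az":0},{"claw":0.5,"x":0,"y":0,"z":0,"ax":0,"ay":0,"az":0},{"claw":0.5,"x":0,"y":0,"z":0,"ax":0,"ay":0,"az":0},{"claw":0.5,"x":0,"y":0,"z":0,"ax":0,"ay":0,"az":0},{"claw":0.5,"x":0,"y":0,"z":-0.3,"ax":0,"ay":0,"az":0},{"claw":0.5,"x":0,"y":0,"z":-0.7,"ax":0,"ay":0,"az":0},{"claw":0.5,"x":0,"y":0,"z":-1,"ax":0,"ay":0,"az":0},{"claw":0.5,"x":0,"y":0,"z":-1,"ax":0,"ay":0,"az":0},{"claw":0.5,"x":0,"y":0,"z":-1,"ax":0,"ay":0,"az":0},{"claw":0.5,"x":0,"y":0,"z":-0.8,"ax":0,"ay":0,"az":0},{"claw":0.5,"x":0,"y":0,"z":0,"ax":0,"ay":0,"az":0},{"claw":0.5,"x":0,"y":0,"z":0,"ax":0,"ay":0,"az":0}]' --grip_force 40

```text
clock: 45.8
tcp_pos: [0.4123, 0.3, 0.163]
tool_rot: [179.9, 9.1, 91.9]
ft_force: [0.5, -0.5, -6.2]
grip_width: 0.0626
grasp_force: 40.0
```

Run:
```python
from h import *
p=status.sense()['tcp_pos']; leg((p,93.5,0),((.429,-.2835,.16),93.5,0))
```

```text
at [0.4123 0.3    0.163 ] [179.9   9.1  91.9] f [ 0.45 -0.55 -6.2 ] w 0.0626 t 45.8
to [0.4123 0.3    0.163 ] turn [ 0.      0.0254 -0.0044] rows>= 2 shift [0. 0. 0.]
to [ 0.429  -0.2835  0.16  ] turn [0. 0. 0.] rows>= 0 shift [-19.447  -0.63    0.099]
```

Full again, so it goes into tote_full at the +40 mm slot.

Request:
apply_moves --commands '[{"claw":0.5,"x":0,"y":0,"z":0,"ax":0,"ay":0.0127,"az":-0.0022},{"claw":0.5,"x":0,"y":0,"z":0,"ax":0,"ay":0.0127,"az":-0.0022},{"claw":0.5,"x":-0.5,"y":-0.04,"z":0,"ax":0,"ay":0,"az":0},{"claw":0.5,"x":-1,"y":-0.04,"z":0,"ax":0,"ay":0,"az":0},{"claw":0.5,"x":-1,"y":-0.04,"z":0,"ax":0,"ay":0,"az":0},{"claw":0.5,"x":-1,"y":-0.04,"z":0,"ax":0,"ay":0,"az":0},{"claw":0.5,"x":-1,"y":-0.04,"z":0,"ax":0,"ay":0,"az":0},{"claw":0.5,"x":-1,"y":-0.04,"z":0,"ax":0,"ay":0,"az":0},{"claw":0.5,"x":-1,"y":-0.04,"z":0,"ax":0,"ay":0,"az":0},{"claw":0.5,"x":-1,"y":-0.04,"z":0,"ax":0,"ay":0,"az":0},{"claw":0.5,"x":-1,"y":-0.04,"z":0,"ax":0,"ay":0,"az":0},{"claw":0.5,"x":-1,"y":-0.04,"z":0,"ax":0,"ay":0,"az":0},{"claw":0.5,"x":-1,"y":-0.04,"z":0,"ax":0,"ay":0,"az":0},{"claw":0.5,"x":-1,"y":-0.04,"z":0,"ax":0,"ay":0,"az":0},{"claw":0.5,"x":-1,"y":-0.04,"z":0,"ax":0,"ay":0,"az":0},{"claw":0.5,"x":-1,"y":-0.04,"z":0,"ax":0,"ay":0,"az":0},{"claw":0.5,"x":-1,"y":-0.04,"z":0,"ax":0,"ay":0,"az":0},{"claw":0.5,"x":-1,"y":0,"z":0,"ax":0,"ay":0,"az":0},{"claw":0.5,"x":-1,"y":0,"z":0,"ax":0,"ay":0,"az":0},{"claw":0.5,"x":-1,"y":0,"z":0,"ax":0,"ay":0,"az":0}]'

```text
clock: 47.8
tcp_pos: [0.4248, -0.2256, 0.1613]
tool_rot: [-179.8, -0.1, 93.5]
ft_force: [-0.1, 0.1, -5.3]
grip_width: 0.0626
grasp_force: 40.0
```

Request:
apply_moves --commands '[{"claw":0.5,"x":-1,"y":0,"z":0,"ax":0,"ay":0,"az":0},{"claw":0.5,"x":-0.9,"y":0,"z":0,"ax":0,"ay":0,"az":0},{"claw":0.5,"x":0,"y":0,"z":0,"ax":0,"ay":0,"az":0},{"claw":0.5,"x":0,"y":0,"z":0,"ax":0,"ay":0,"az":0}]'

```text
clock: 48.2
tcp_pos: [0.4285, -0.2813, 0.1613]
tool_rot: [-179.8, -0.2, 93.4]
ft_force: [-0.7, 1.6, -5.8]
grip_width: 0.0624
grasp_force: 40.0
```

Run:
```python
from h import *
leg(((.429,-.284,.0185),93.6,0))
p,d,s=snap('top','t13'); tins(p[150:,:],cam('top'),r0=8,r1=12,thr=.4)
p,d,s=snap('wrist','w13'); tins(p,cam('wrist',s),zf=lambda x,y:.037,r0=24,r1=36)
```

```text
at [ 0.4285 -0.2813  0.1613] [-179.8   -0.2   93.4] f [-0.71  1.57 -5.78] w 0.0624 t 48.2
to [ 0.429  -0.284   0.0185] turn [-0.0004 -0.0005 -0.0005] rows>= 1 shift [-0.091  0.01   4.761]
tin px 362.5 30.5 r 9.1 fill 0.93 top [ 1.0853 -0.3397  0.1429]
tin px 381.5 31.5 r 8.4 fill 0.99 top [ 1.0772 -0.3995  0.1524]
```

Request:
apply_moves --commands '[{"claw":0.5,"x":-0.09,"y":0.01,"z":0.4,"ax":0,"ay":0,"az":0},{"claw":0.5,"x":0,"y":0,"z":0.9,"ax":0,"ay":0,"az":0},{"claw":0.5,"x":0,"y":0,"z":0.9,"ax":0,"ay":0,"az":0},{"claw":0.5,"x":0,"y":0,"z":0.9,"ax":0,"ay":0,"az":0},{"claw":0.5,"x":0,"y":0,"z":0.8,"ax":0,"ay":0,"az":0},{"claw":0.5,"x":0,"y":0,"z":0.4,"ax":0,"ay":0,"az":0},{"claw":0.5,"x":0,"y":0,"z":0.3,"ax":0,"ay":0,"az":0},{"claw":0.5,"x":0,"y":0,"z":0.16,"ax":0,"ay":0,"az":0},{"claw":0.5,"x":0,"y":0,"z":0,"ax":0,"ay":0,"az":0},{"claw":0.5,"x":0,"y":0,"z":0,"ax":0,"ay":0,"az":0}]'

```text
clock: 49.3
tcp_pos: [0.4313, -0.2844, 0.0211]
tool_rot: [179.9, 0.0, 93.5]
ft_force: [-0.2, 0.2, -4.3]
grip_width: 0.0624
grasp_force: 40.0
```

Request:
apply_moves --commands '[{"claw":0.5,"x":0,"y":-0.03,"z":0.06,"ax":0,"ay":0,"az":0},{"claw":0.5,"x":0,"y":0,"z":0.04,"ax":0,"ay":0,"az":0},{"claw":0.5,"x":0,"y":0,"z":0,"ax":0,"ay":0,"az":0},{"claw":0.74,"x":0,"y":0,"z":0,"ax":0,"ay":0,"az":0},{"claw":0.78,"x":0,"y":0,"z":0,"ax":0,"ay":0,"az":0},{"claw":0.78,"x":0,"y":0,"z":0,"ax":0,"ay":0,"az":0},{"claw":0.78,"x":0,"y":0,"z":-0.3,"ax":0,"ay":0,"az":0},{"claw":0.78,"x":0,"y":0,"z":-1,"ax":0,"ay":0,"az":0},{"claw":0.85,"x":0,"y":0,"z":-1,"ax":0,"ay":0,"az":0},{"claw":0.85,"x":0,"y":0,"z":-1,"ax":0,"ay":0,"az":0},{"claw":0.85,"x":0,"y":0,"z":-1,"ax":0,"ay":0,"az":0},{"claw":0.85,"x":0,"y":0,"z":-1,"ax":0,"ay":0,"az":0},{"claw":0.85,"x":1,"y":0,"z":-0.5,"ax":0,"ay":0,"az":0},{"claw":0.85,"x":1,"y":0,"z":0,"ax":0,"ay":0,"az":0},{"claw":0.85,"x":1,"y":0,"z":0,"ax":0,"ay":0,"az":0},{"claw":0.85,"x":1,"y":0,"z":0,"ax":0,"ay":0,"az":0},{"claw":0.85,"x":1,"y":0,"z":0,"ax":0,"ay":0,"az":0},{"claw":0.85,"x":1,"y":0,"z":0,"ax":0,"ay":0,"az":0},{"claw":0.85,"x":1,"y":0,"z":0,"ax":0,"ay":0,"az":0},{"claw":0.85,"x":0,"y":0,"z":0,"ax":0,"ay":0,"az":0}]'

```text
clock: 51.3
tcp_pos: [0.4167, -0.0708, 0.1923]
tool_rot: [179.9, -0.1, 93.9]
ft_force: [0.7, -1.1, 0.3]
grip_width: 0.0748
grasp_force: 0.0
```

Run:
```python
from h import *
leg()
p,d,s=snap('top','t14'); k=p.copy(); k[:160]=0; T=tins(k,cam('top'),zf=lambda x,y:.037,r0=8,r1=12,thr=.4)
for c,y in (((.4317,-.3235),4),((.597,-.354),-2.7)):
    R=Ro.from_euler('z',-y,degrees=True).as_matrix()[:2,:2]
    print([ (R@(t[:2]-c)).round(4).tolist() for t in T])
P=cloud(cam('top'),d); print('flip',P[205:245,236:278:5,2].mean(0).round(3))
q,_,_=snap('scene','s14'); cv2.imwrite('pics/fin.png',np.vstack([cv2.resize(p[100:260,130:410],(784,448))[:, :784], cv2.resize(q[140:330,100:460],(784,414))])[:, :, ::-1][:,:, :][:862][::1] if 0 else cv2.resize(np.hstack([p[90:260,130:410],q[150:320,150:430]]),(800,243))[:,:,::-1])
```

```text
at [ 0.4167 -0.0708  0.1923] [ 1.799e+02 -1.000e-01  9.390e+01] f [ 0.65 -1.13  0.26] w 0.0748 t 51.3
tin px 344.5 229.5 r 8.8 fill 0.97 top [ 0.4289 -0.2805  0.037 ]
tin px 368.5 227.5 r 9.1 fill 0.94 top [ 0.4344 -0.363   0.037 ]
tin px 362.5 180.5 r 9.1 fill 0.93 top [ 0.5964 -0.3471  0.037 ]
tin px 381.5 181.5 r 8.4 fill 0.99 top [ 0.5917 -0.4124  0.037 ]
[[0.0002, 0.0431], [-0.0001, -0.0396], [0.1627, -0.035], [0.1535, -0.0998]]
[[-0.1713, 0.0655], [-0.162, -0.0167], [-0.0009, 0.0069], [-0.0025, -0.0585]]
flip [0.041 0.041 0.042 0.041 0.041 0.04  0.04  0.193 0.338]
```

View pics/fin.png

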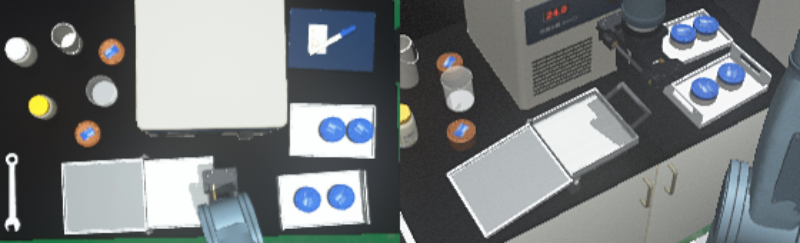

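The final view shows the two full tins flat in the slotted tote, px (308,200) and (341,197), and the two empties flat in the low tote, px (332,129) and (360,129). The flip tray is flat, the jar and beaker haven't moved and the robot is clear. Handing in.

```bash
python3 -c "
from rig import hand_in
print(hand_in())"
```

```text
the job is handed in; nothing more can be done
None
```

I handed the job in after about 51 s of robot time: all four tins were tipped out and the flip tray lowered flat, the two full tins are in the high-ended tote and the two empties in the low one; the hand-in returned no verdict.

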